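# Blow out the power hammer's oilers

### The arm

A 7-joint arm with a two-finger parallel gripper is mounted at the origin on the work surface. World frame = base frame: x ahead of the robot, y to its left, z up, the work surface at z = 0. Lengths are in m, angles in rad, forces in N, time in s.
With the tool pointing down it reaches from about 0.425 to 0.925 m from the base axis. Payload 6.8 kg.
Tool frame: the origin (TCP) lies at the centre of the arm's flange, where the gripper is bolted on; the fingertips stand 173 mm ahead of it and the grasp point (between the pads) lies 155 mm ahead of it (finger_overhang is the distance from the TCP to the fingertips, in m); y points along the fingers, z is the direction in which the jaws open and shut, and the axes are right-handed (so a half turn about y gives the same grasp; the last joint's range is limited). The gripper opens to 85 mm and grips with 20 to 120 N. Pads are 22 mm wide; open, the fingers measure 114 mm over their backs; the gripper's body (76 mm by 85 mm) begins 54 mm behind the grasp point. The pads swing forward as they close: fully open they stand 13 mm farther back than shut.
Start: joints at [-1.258, 0.477, 0.022, 1.555, -0.011, 1.109, -0.083], TCP at [0.276, 0.616, 0.405] pointing down, gripper open.
Joint ranges: [-2.96, 2.96], [-0.34, 2.1], [-1.41, 1.46], [0.24, 2.44], [-1.37, 4.51], [0.17, 1.92], [-2.96, 2.96]. Speed limits (rad/s): [2.39, 2.39, 3.14, 3.14, 3.14, 3.14, 3.14].

### API

Orientations are given as a rotation vector (axis times angle).
In Python, from bench import get_obs, grab_frame, hand_in, finger_overhang gives the robot as it stands. The module is installed in compiled form; this text tells all that it offers.
- The arm moves only by the shell command python3 -m jog 'ROWS' [FORCE]. ROWS is JSON, a list of rows, each a list of 3 entries, a list of its own where there are three numbers: the shift along the tool's x, y, z in cm, then the turn about the tool's y in rad, then the gripper command: -1 is fully open, 1 is shut, values between are in proportion. In form: [[[x, y, z], twist, gripper], ...]. A call has 1 to 10 rows; each row is the pose to reach, as a shift and turn from the pose commanded when the call began, along the tool's axes at that moment; what a row does not reach only later rows make up. A row lasts 1/8 s, in which the tool goes at most 62.5 mm and 10.7 degrees, less where a joint would pass 70% of its speed; a pose out of reach is approached as far as the arm can. A call with a gripper value outside its range is refused whole. The fingers move at their own pace and stop on an object; FORCE is the grip in N (left out, the last holds). Time passes only in rows, so rows that repeat a pose let the fingers close. It gives the time, the measured TCP pose, the force and the opening at its end, in the units of the state.
- get_obs(): the state, without advancing time (a new reading comes with each control period).
- grab_frame(name): name is "scene" or "top" or "wrist"; returns a dict with "image" (400x640x3 uint8, blue, green, red), "fx", "fy", "cx", "cy" (pixels), "origin" and "rotation" of the camera in the world. Camera axes: x right, y up, looking along -z (the intrinsics and any distortion apply to the point x, -y, -z); pixel columns grow to the right and rows downward; lengths in m; the calibration is good to about 2 mm. A picture is of the moment at which its call begins. There is no depth.
- hand_in(): hands the job in, once; it reports no verdict.
The state is a dict: "clock": time; "joints": joint angles; "qvel": joint speeds; "tau": joint torques, N m; "tcp_pos": TCP position; "orientation": TCP orientation; "contact_force": force on the tool from outside, world axes, zero at the start; "moment": the same for the moment, N m; "grip_width": finger opening in m.
Only numpy, scipy, OpenCV 4.12 (cv2) and the standard library are available. Lean on these libraries where they do the work, as an engineer would, in place of code of your own. Each camera call takes 0.05 s, during which the arm holds its last target.

### The job

Blow out the brass oiler bodies of the power hammer: stand every one of them upright on its own circle of the blow-off bar, centred, with its side port pointing straight at the nozzle, and when all are loaded squeeze the trigger of the pistol grip fully home, hold it for about a second and let it spring back. Then put all the oilers away, standing upright on the floor of the metal tray, and leave everything else on the bench where it is.

Things in the scene. Friction and masses are not known exactly. Their poses are not given: they have to be found in the camera images.
- blowbar: Fixed air blow-off bar. Origin: underside of its base plate at the middle of the row of four stations; +y along the row towards the grip, +x from stations to nozzles, z up. In mm: plate 6 thick, x -40 to 100, y -170 to 260. Nozzle bar x 65 to 95, y -165 to 255, 44 high (a gauge at x 80, y 0 rises to 62). Four brass nozzles point -x, tips at x 52, 32 above the bench.
- station0 (a point): Centre of station 0, a black circle 59 mm across on the plate, on the plate's top (6 mm above the bench), blowbar x 0, y -127.5 mm. A short black line runs from it to its nozzle. An oiler stands here; any oiler may use any station.
- station1 (a point): Centre of station 1, a black circle 59 mm across on the plate, on the plate's top (6 mm above the bench), blowbar x 0, y -42.5 mm. A short black line runs from it to its nozzle. An oiler stands here; any oiler may use any station.
- station2 (a point): Centre of station 2, a black circle 59 mm across on the plate, on the plate's top (6 mm above the bench), blowbar x 0, y 42.5 mm. A short black line runs from it to its nozzle. An oiler stands here; any oiler may use any station.
- station3 (a point): Centre of station 3, a black circle 59 mm across on the plate, on the plate's top (6 mm above the bench), blowbar x 0, y 127.5 mm. A short black line runs from it to its nozzle. An oiler stands here; any oiler may use any station.
- aim0 (a point): Where the mouth of the side port comes when an oiler stands centred on station 0 facing the nozzle: blowbar x 42, y -127.5, 32 mm above the bench, 10 mm short of the nozzle tip.
- aim1 (a point): Where the mouth of the side port comes when an oiler stands centred on station 1 facing the nozzle: blowbar x 42, y -42.5, 32 mm above the bench, 10 mm short of the nozzle tip.
- aim2 (a point): Where the mouth of the side port comes when an oiler stands centred on station 2 facing the nozzle: blowbar x 42, y 42.5, 32 mm above the bench, 10 mm short of the nozzle tip.
- aim3 (a point): Where the mouth of the side port comes when an oiler stands centred on station 3 facing the nozzle: blowbar x 42, y 127.5, 32 mm above the bench, 10 mm short of the nozzle tip.
- trigger (a joint): Hinged steel trigger on the -x side of the grip, rad: 0 at rest, 0.26 fully home. Hinge along blowbar y at x 24, y 225, 53 mm above the bench, at the blade's lower end. Blade 72 long, 24 wide, 10 mm thick; at rest it leans 0.26 rad away from the grip, home it is upright, 4 mm off the grip. Spring 0.18 N m at rest, 0.49 N m home (8 N at 60 mm above the hinge); returns by itself.
- grip_mid (a point): Centre line of the fixed black upright pistol grip, 115 mm above the bench (blowbar x 45, y 225). Grip 24 mm thick along blowbar x, 34 mm along y, from 50 to 140 mm above the bench, on a grey valve block 64 x 56 mm, 50 mm high. At 115 mm height grip and trigger measure about 54 mm over their outer faces along blowbar x at rest, 38 mm squeezed home.
- oiler0: Loose brass oiler, 0.22 to 0.45 kg (all alike; some may be absent), upright at the start. Origin: centre of its underside; z up its axis. Round foot 54 mm across, 10 tall; barrel 40 mm across to 42 mm height; neck to grip 32 mm across from 42 to 76 mm height (the top). One side port, a tube 16 mm across, sticks out along +x, its axis 26 mm above the underside, mouth 42 mm from the axis.
- oiler1: Loose brass oiler, 0.22 to 0.45 kg (all alike; some may be absent), upright at the start. Origin: centre of its underside; z up its axis. Round foot 54 mm across, 10 tall; barrel 40 mm across to 42 mm height; neck to grip 32 mm across from 42 to 76 mm height (the top). One side port, a tube 16 mm across, sticks out along +x, its axis 26 mm above the underside, mouth 42 mm from the axis.
- oiler2: Loose brass oiler, 0.22 to 0.45 kg (all alike; some may be absent), upright at the start. Origin: centre of its underside; z up its axis. Round foot 54 mm across, 10 tall; barrel 40 mm across to 42 mm height; neck to grip 32 mm across from 42 to 76 mm height (the top). One side port, a tube 16 mm across, sticks out along +x, its axis 26 mm above the underside, mouth 42 mm from the axis.
- oiler3: Loose brass oiler, 0.22 to 0.45 kg (all alike; some may be absent), upright at the start. Origin: centre of its underside; z up its axis. Round foot 54 mm across, 10 tall; barrel 40 mm across to 42 mm height; neck to grip 32 mm across from 42 to 76 mm height (the top). One side port, a tube 16 mm across, sticks out along +x, its axis 26 mm above the underside, mouth 42 mm from the axis.
- oiler0_port (a point): Centre of the mouth of oiler 0's side port.
- oiler1_port (a point): Centre of the mouth of oiler 1's side port.
- oiler2_port (a point): Centre of the mouth of oiler 2's side port.
- oiler3_port (a point): Centre of the mouth of oiler 3's side port.
- tray: Fixed open sheet-metal tray, 200 x 200 mm outside, walls 3 mm thick and 18 mm high; floor 3 mm thick. Origin: centre of its underside, axes along its sides.
- dieblock: Bystander: steel block, 40 x 40 x 34 mm; stands among the oilers; origin under its centre. Leave where it is.
- tin: Bystander: low closed round tin, diameter 44, height 38 mm; stands among the oilers; origin under its centre. Leave where it is.
- hammer: Bystander: hand hammer lying beside the job. Leave where it is.
Mind the look-alikes: they are no part of the job. Leave any purple or turquoise look-alike of the oiler0 alone. Leave any white look-alike of the oiler3 alone.

How it is judged:
By the outcome, as a careful person would: the job done as asked, in the order asked, and still so for the second after the job is handed in, with the robot touching nothing.
Of oiler0, oiler1, oiler2, oiler3 only 3 to 4 are there at a start; the rules pass over those that are not, and their reading is None.
At some moment in a run one of oiler0, oiler1, oiler2, oiler3 may be knocked a few centimetres aside while the robot is not near it.
It also fails if it takes over 210 s, if anything falls off the work surface, if the arm or the gripper's body presses on something with over 40 N, if the wrist force passes 120 N, or if a joint passes its speed limit or range.

## Working session

There is one attempt and no reset: what is moved stays moved. The work goes in short steps, Python scripts to look and compute and a shell command to move; the robot and the scene stay as the last step left them, time stands still between calls to the robot, and variables do not carry over. Pictures are saved under pics/ and viewed, and the job is handed in when it is done.

```bash
mkdir -p pics
cat > h.py <<'E'
from bench import get_obs, grab_frame, hand_in, finger_overhang
import numpy as np, cv2
from scipy.spatial.transform import Rotation as R
def snap(name,fn):
    f=grab_frame(name); cv2.imwrite('pics/'+fn+'.png',f['image'])
    np.savez('pics/'+fn+'.npz',**{k:np.array(f[k]) for k in f}); return f
def load(fn): return dict(np.load('pics/'+fn+'.npz',allow_pickle=True))
def world(f,u,v,z):
    d=np.array([(u-f['cx'])/f['fx'],-(v-f['cy'])/f['fy'],-1.0])
    M=np.array(f['rotation']); M=M if M.shape==(3,3) else R.from_rotvec(M).as_matrix()
    d=M@d; o=np.array(f['origin']); return o+d*(z-o[2])/d[2]
def proj(f,p):
    M=np.array(f['rotation']); M=M if M.shape==(3,3) else R.from_rotvec(M).as_matrix()
    c=M.T@(np.array(p)-f['origin']); return np.array([f['cx']+f['fx']*c[0]/-c[2], f['cy']-f['fy']*c[1]/-c[2]])
E
python3 - <<'E'
from h import *
for n in ['scene','top','wrist']:
    f=snap(n,n+'0'); print(n,[ (k,np.round(f[k],4).tolist()) for k in f if k!='image'])
o=get_obs(); print(o, finger_overhang); print(R.from_rotvec(o['orientation']).as_matrix().round(3))
E
```

```text
scene [('fx', 480.0858), ('fy', 480.0858), ('cx', 326.3412), ('cy', 199.7769), ('origin', [1.307, -0.6875, 0.9356]), ('rotation', [0.8499, 0.3644, 0.7687])]
top [('fx', 421.4431), ('fy', 421.4431), ('cx', 320.2236), ('cy', 199.3251), ('origin', [0.4075, 0.023, 1.2312]), ('rotation', [0.0829, -0.0664, -1.5525])]
wrist [('fx', 336.6796), ('fy', 336.6796), ('cx', 319.2917), ('cy', 195.2035), ('origin', [0.202, 0.6496, 0.3735]), ('rotation', [-0.2843, -0.1835, 1.1394])]
{'clock': 0.15, 'joints': array([-1.25807675,  0.47767087,  0.02234253,  1.55618147, -0.0114829 ,
        1.10931412, -0.08310561]), 'qvel': array([-0.00042878, -0.00217833, -0.0005516 , -0.0020816 , -0.00115065,
        0.00160414, -0.00084667]), 'tau': array([ 2.41684626e-03, -5.96922934e+01,  1.60997920e+00, -2.81493348e+01,
        1.26021879e-02,  6.56441538e-03, -2.17007106e-06]), 'tcp_pos': array([0.27565189, 0.61593621, 0.40392625]), 'orientation': array([-1.54691884,  0.33026359, -0.32996754]), 'contact_force': array([-0.63906135, -0.48015138, -0.32653523]), 'moment': array([-0.03043807, -0.01572066,  0.0090247 ]), 'grip_width': 0.08515056874237478} 0.1734
[[ 0.913 -0.     0.408]
 [-0.408 -0.001  0.913]
 [ 0.    -1.    -0.001]]
```

View pics/scene0.png

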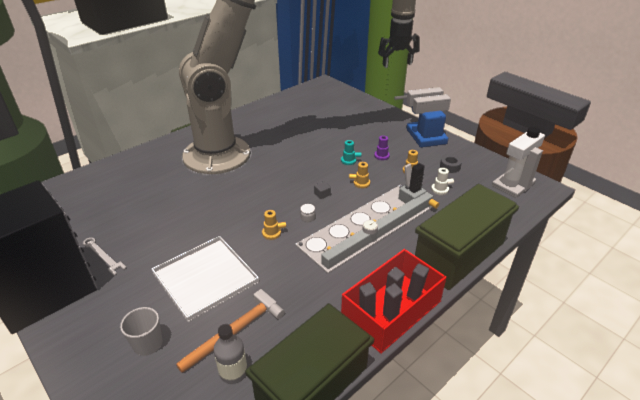

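View pics/top0.png

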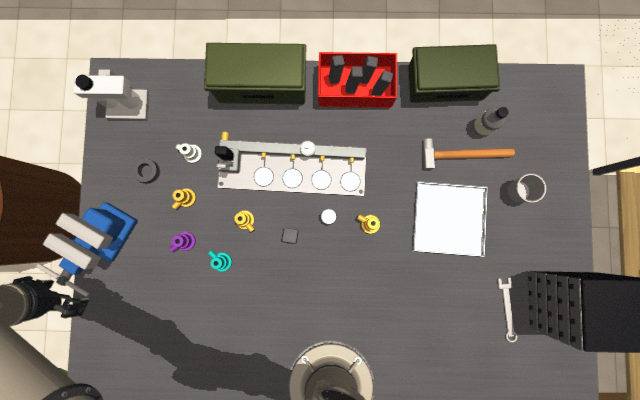

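View pics/wrist0.png

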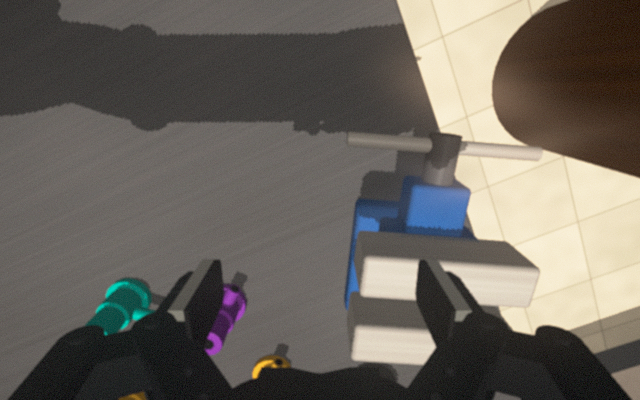

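```bash
python3 - <<'E'
import cv2
a=cv2.imread('pics/top0.png')
cv2.imwrite('pics/c1.png',cv2.resize(a[120:280,140:300],None,fx=5,fy=5,interpolation=cv2.INTER_CUBIC)[:600])
cv2.imwrite('pics/c2.png',cv2.resize(a[125:265,215:395],None,fx=4.4,fy=4.28,interpolation=cv2.INTER_CUBIC))
E
python3 -c "
import cv2
a=cv2.imread('pics/c1.png');print(a.shape)"
```

```text
(600, 800, 3)
```

View pics/c1.png

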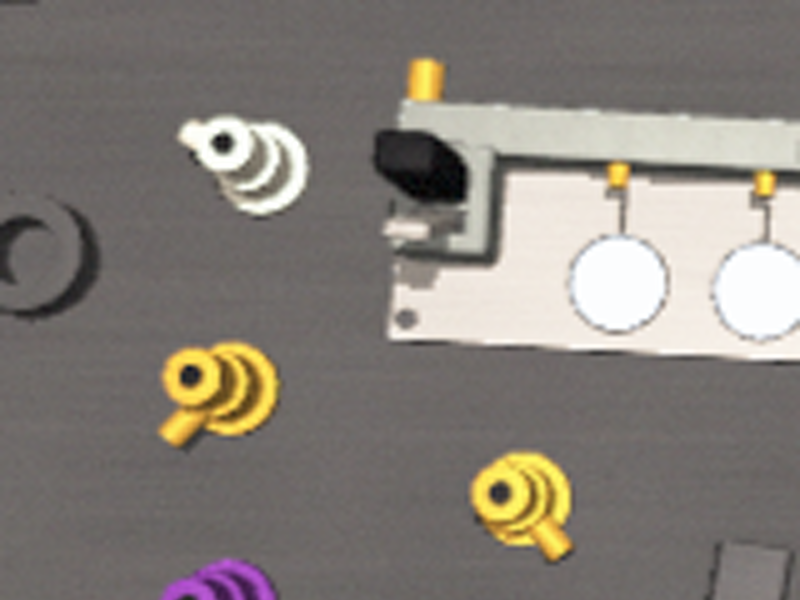

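View pics/c2.png

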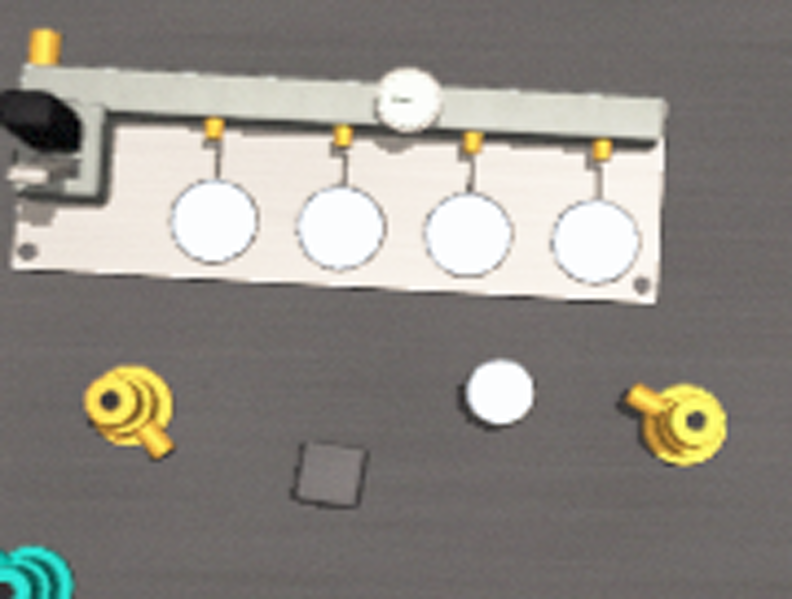

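Run:
```python
from h import *
f=load('top0')
c1=lambda u,v:((u+.5)/5-.5+140,(v+.5)/5-.5+120)
c2=lambda u,v:((u+.5)/4.4-.5+215,(v+.5)/4.28-.5+125)
P=lambda c,z:world(f,*c,z)
S=[P(c2(*q),.006) for q in [(596,241),(469,234),(341,228),(214,221)]]
S=np.array(S);print(S.round(4)); d=S[3]-S[0];print(np.linalg.norm(d)/3, 'yaw of y', np.degrees(np.arctan2(-d[0],d[1])), S.mean(0))
for n,a,b,ft in [('A',c1(191,376),c1(173,434),c1(233,389)),('B',c1(500,492),c1(558,548),c1(523,499)),('C',c2(696,421),c2(634,394),c2(684,424))]:
    t=P(a,.076);p=P(b,.028);q=P(ft,.010);print(n,t.round(4),q.round(4),np.linalg.norm(p-q),np.degrees(np.arctan2(*(p-q)[[1,0]])))
tr=[P(q,.018) for q in [(416,183),(487,186),(484,257),(413,253)]];print(np.round(tr,3),np.mean(tr,0))
for q in [(329,217),(290,236),(188,152),(183,241),(220,261)]:print(P(q,.035).round(3))
print(P(c2(408,100),.062))
```

```text
[[ 0.5801 -0.0496  0.006 ]
 [ 0.5836  0.0351  0.006 ]
 [ 0.5864  0.1206  0.006 ]
 [ 0.5899  0.2056  0.006 ]]
0.08512645888365405 yaw of y -2.1890971220663475 [0.58499649 0.07789835 0.006     ]
A [0.5239 0.4302 0.076 ] [0.5233 0.4285 0.01  ] 0.04325324281360203 135.91125716597097
B [0.4626 0.2567 0.076 ] [0.4619 0.2565 0.01  ] 0.04156502350698265 -139.3248797820398
C [ 0.4552 -0.1088  0.076 ] [ 0.4558 -0.1085  0.01  ] 0.04315068325822224 61.480010747522094
[[ 0.575 -0.24   0.018]
 [ 0.57  -0.444  0.018]
 [ 0.366 -0.432  0.018]
 [ 0.374 -0.23   0.018]] [ 0.47144121 -0.33662064  0.018     ]
[0.472 0.011 0.035]
[0.416 0.12  0.035]
[0.653 0.421 0.035]
[0.397 0.423 0.035]
[0.342 0.316 0.035]
[0.66403924 0.07514714 0.062     ]
```

```bash
cat >> h.py <<'E'
def yawnow():
    o=get_obs(); M=R.from_rotvec(o['orientation']).as_matrix(); return np.degrees(np.arctan2(M[1,2],M[0,2]))
def mv(x,y,z,yaw=None):
    o=get_obs(); M=R.from_rotvec(o['orientation']).as_matrix(); y0=np.degrees(np.arctan2(M[1,2],M[0,2]))
    s=M.T@(np.array([x,y,z])-o['tcp_pos'])*100
    tw=0 if yaw is None else -np.radians((yaw-y0+180)%360-180)
    print('shift',s.round(2),'twist',round(tw,3),'rows',np.ceil(max(np.linalg.norm(s)/6.25,abs(tw)/.1867)),'yaw0',y0.round(1),'t',round(o['clock'],2))
    return s
def st():
    o=get_obs(); print('t',round(o['clock'],2),'tcp',o['tcp_pos'].round(4),'yaw',yawnow().round(2),'tilt',R.from_rotvec(o['orientation']).as_matrix()[:,1].round(3),'j',o['joints'].round(2),'F',o['contact_force'].round(1),'w',round(o['grip_width'],4))
E
python3 -c "
from h import *
mv(.5237,.4294,.36,94.5)"
```

```text
shift [30.26  4.41 -6.89] twist -0.499 rows 6.0 yaw0 65.9 t 0.15
```

```bash
python3 -m jog '[[[5,0.7,-1.1],-0.1,-1],[[10,1.5,-2.3],-0.2,-1],[[15,2.2,-3.4],-0.3,-1],[[20,2.9,-4.6],-0.4,-1],[[25,3.6,-5.7],-0.5,-1],[[30.26,4.41,-6.89],-0.5,-1],[[30.26,4.41,-6.89],-0.5,-1],[[30.26,4.41,-6.89],-0.5,-1]]'; python3 -c "
from h import *
st();snap('wrist','w1');mv(.5237,.4294,.217,94.5)"
```

```text
clock: 1.15
tcp_pos: [0.5235, 0.4297, 0.3602]
orientation: [-1.57, -0.061, 0.063]
contact_force: [0.1, 0.6, 0.8]
grip_width: 0.0856
t 1.15 tcp [0.5235 0.4297 0.3602] yaw 94.52 tilt [-0.001  0.    -1.   ] j [-0.76  0.52 -0.02  1.59  0.01  1.03  0.86] F [0.1 0.6 0.8] w 0.0856
shift [ 0.1  14.34 -0.14] twist 0.002 rows 3.0 yaw0 94.6 t 1.2
```

View pics/w1.png

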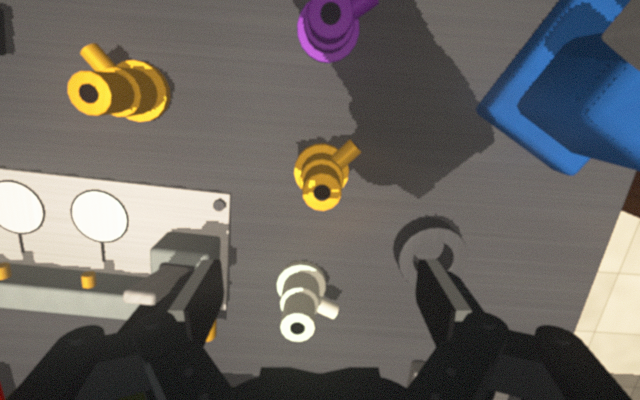

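```bash
python3 -c "
from h import *
f=load('w1')
print(world(f,321,192,.076),world(f,351,150,.028),'B',world(f,89,93,.076),world(f,93,54,.028))
print('s3',world(f,99,215,.006),'s2',world(f,14,207,.006),np.array([.5899,.2056]))
print('A top proj',proj(f,[.5237,.4294,.076]))
"
```

```text
[0.52409425 0.43213737 0.076     ] [0.49751627 0.45750952 0.028     ] B [0.46238307 0.25924698 0.076     ] [0.43438884 0.23557993 0.028     ]
s3 [0.58916704 0.20770202 0.006     ] s2 [0.58703079 0.12205474 0.006     ] [0.5899 0.2056]
A top proj [317.59228639 191.27011811]
```

```bash
python3 -m jog '[[[0.1,5,0],0,-1],[[0.1,10,0],0,-1],[[0.1,13,0],0,-1],[[0.1,14.3,0],0,-1],[[0.1,14.3,0],0,-1],[[0.1,14.3,0],0,0.3],[[0.1,14.3,0],0,1],[[0.1,14.3,0],0,1],[[0.1,14.3,0],0,1],[[0.1,14.3,0],0,1]]' 40; python3 -m jog '[[[0,0,0],0,1],[[0,0,0],0,1]]'; python3 -c "
from h import *
st();snap('wrist','w2');snap('top','t2')"
```

```text
clock: 2.45
tcp_pos: [0.5251, 0.4301, 0.2186]
orientation: [-1.569, -0.063, 0.061]
contact_force: [-0.4, 0.6, 5.4]
grip_width: 0.0307
clock: 2.7
tcp_pos: [0.5251, 0.4301, 0.2186]
orientation: [-1.569, -0.063, 0.061]
contact_force: [-0.1, 0.5, 6.7]
grip_width: 0.0312
t 2.7 tcp [0.5251 0.4301 0.2186] yaw 94.54 tilt [ 0.001  0.001 -1.   ] j [-0.76  0.68 -0.02  1.67  0.02  0.78  0.85] F [-0.1  0.5  6.7] w 0.0312
```

View pics/w2.png

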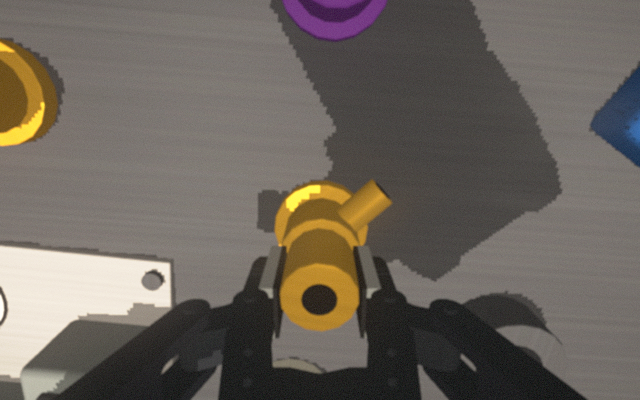

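```bash
python3 -c "
from h import *
f=load('w2');o=get_obs()
t=world(f,319,299,.076);print(t,'tcp',o['tcp_pos']);p=world(f,379,188,.028);print(p,np.degrees(np.arctan2(*(p-t)[[1,0]])),np.linalg.norm((p-t)[:2]))
a=cv2.imread('pics/t2.png')
cv2.imwrite('pics/t2c.png',cv2.resize(a[150:270,140:300],None,fx=5,fy=5,interpolation=cv2.INTER_CUBIC))
a=cv2.imread('pics/w2.png')
cv2.imwrite('pics/w2c.png',cv2.resize(a[150:350,220:420],None,fx=3,fy=3,interpolation=cv2.INTER_CUBIC))
"
```

```text
[0.52471079 0.43097296 0.076     ] tcp [0.5250993  0.43012145 0.21859074]
[0.49186198 0.45842294 0.028     ] 140.11631337192253 0.04280824094565039
```

View pics/w2c.png

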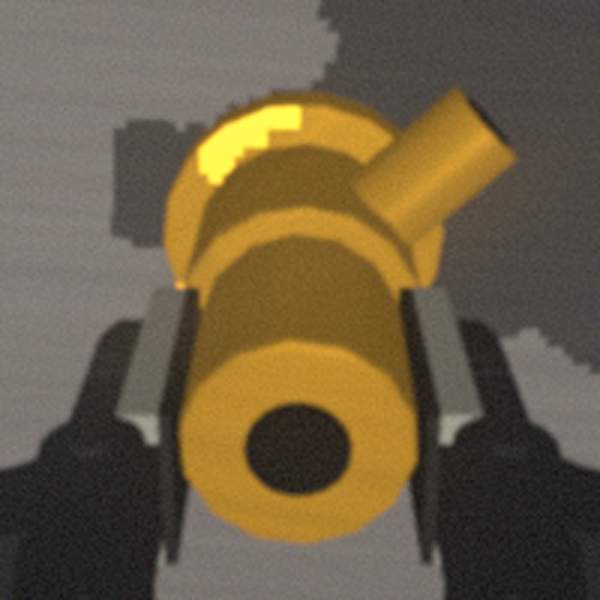

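View pics/t2c.png

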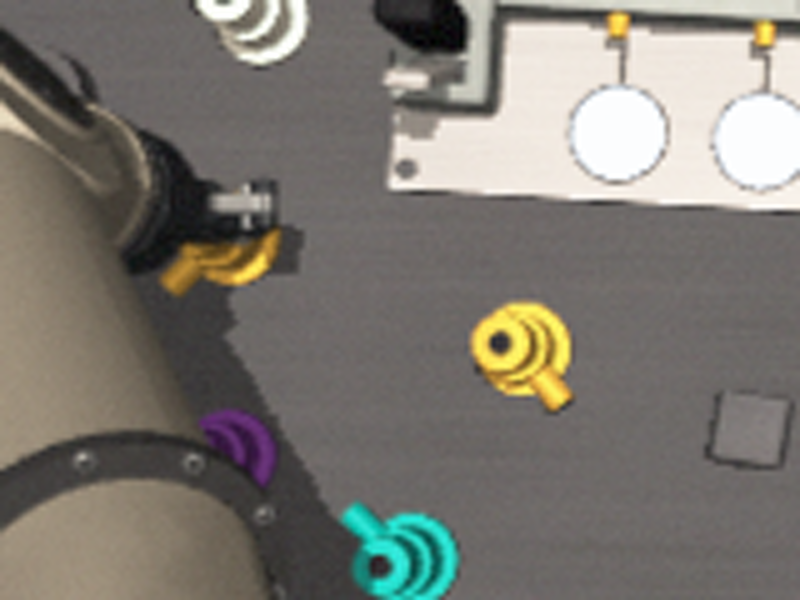

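```bash
cat >> h.py <<'E'
def port(f,top,mouth,base=None,z0=0):
    t=world(f,*top,.076+z0)[:2]; p=world(f,*mouth,.026+z0)[:2]; d=p-t
    print('axis',t.round(4),'port yaw',np.degrees(np.arctan2(d[1],d[0])).round(1),'len',np.linalg.norm(d).round(4),end=' ')
    if base is not None:
        d=p-world(f,*base,.026+z0)[:2]; print('tube dir',np.degrees(np.arctan2(d[1],d[0])).round(1))
    else: print()
E
python3 -c "
from h import *
f=load('w2');port(f,(319.3,298),(382.3,191),(347.7,222))
f=load('w1');port(f,(321,192),(353,150))
"
```

```text
axis [0.5242 0.4311] port yaw 135.6 len 0.0424 tube dir 139.4
axis [0.5241 0.4321] port yaw 133.9 len 0.038
```

```bash
python3 -m jog '[[[0,-2,0],0,1],[[0,-5,0],0,1],[[0,-8,0],0,1],[[0,-8,0],0.18,1],[[0,-8,0],0.36,1],[[0,-8,0],0.54,1],[[0,-8,0],0.72,1],[[0,-8,0],0.9,1],[[0,-8,0],1.08,1],[[0,-8,0],1.21,1]]' 60; python3 -c "
from h import *
st();mv(.5866,.1214,.30,-44.2)"
```

```text
clock: 4.05
tcp_pos: [0.5244, 0.4295, 0.2981]
orientation: [-1.385, 0.883, -0.883]
contact_force: [0.5, -0.3, -2.1]
grip_width: 0.0307
t 4.05 tcp [0.5244 0.4295 0.2981] yaw 24.94 tilt [-0.001 -0.    -1.   ] j [-0.97  0.6   0.28  1.65 -0.2   0.92 -0.18] F [ 0.5 -0.3 -2.1] w 0.0307
shift [30.56 -0.19 -7.35] twist 1.207 rows 7.0 yaw0 24.9 t 4.05
```

```bash
python3 -m jog '[[[5,0,-1.2],0.18,1],[[10,0,-2.4],0.36,1],[[15,0,-3.6],0.54,1],[[20,0,-4.8],0.72,1],[[25,0,-6],0.9,1],[[28.5,0,-6.8],1.08,1],[[30.56,-0.2,-7.35],1.207,1],[[30.56,-0.2,-7.35],1.207,1],[[30.56,-0.2,-7.35],1.207,1]]'; python3 -c "
from h import *
st();mv(.5866,.1214,.2255,-44.2);snap('wrist','w3');snap('top','t3')"
```

```text
clock: 5.18
tcp_pos: [0.5882, 0.1232, 0.2997]
orientation: [-0.745, 1.747, -1.744]
contact_force: [-0.2, 0.3, -1.9]
grip_width: 0.0305
t 5.17 tcp [0.5882 0.1232 0.2997] yaw -43.76 tilt [-0.001  0.001 -1.   ] j [-0.76  0.54  0.61  1.86 -0.4   0.86 -0.72] F [-0.2  0.3 -1.9] w 0.0305
shift [0.24 7.42 0.02] twist 0.008 rows 2.0 yaw0 -43.8 t 5.17
```

View pics/w3.png

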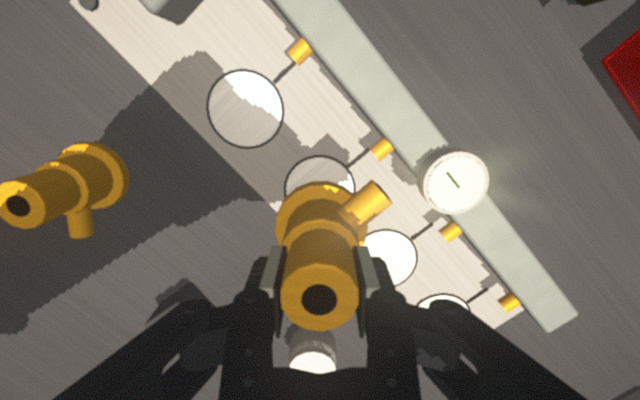

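View pics/t3.png

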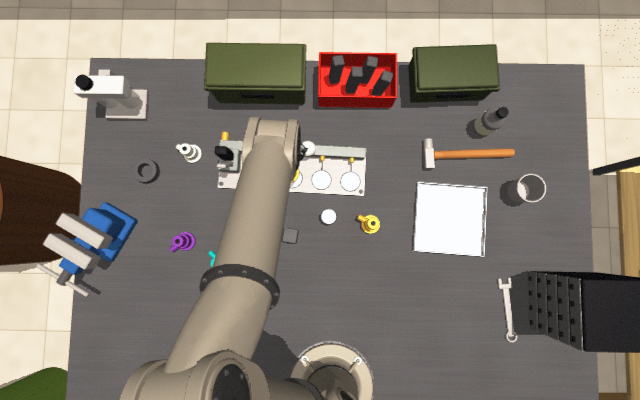

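```bash
python3 -m jog '[[[0.2,3,0],0.008,1],[[0.24,6,0],0.008,1],[[0.24,6,0],0.008,1],[[0.24,6,0],0.008,1]]'; python3 -c "
from h import *
st();mv(.5866,.1214,.2250,-44.2);snap('wrist','w4')
f=load('w4')
cv2.imwrite('pics/w4c.png',cv2.resize(f['image'][50:350,200:440],None,fx=2,fy=2,interpolation=cv2.INTER_CUBIC))"
```

```text
clock: 5.78
tcp_pos: [0.5872, 0.1207, 0.2405]
orientation: [-0.736, 1.752, -1.752]
contact_force: [0.5, 0.7, -2.4]
grip_width: 0.0305
t 5.78 tcp [0.5872 0.1207 0.2405] yaw -44.34 tilt [ 0.001  0.    -1.   ] j [-0.71  0.62  0.55  1.9  -0.46  0.75 -0.67] F [ 0.5  0.7 -2.4] w 0.0305
shift [-0.01  1.55 -0.09] twist -0.003 rows 1.0 yaw0 -44.3 t 5.78
```

View pics/w4c.png

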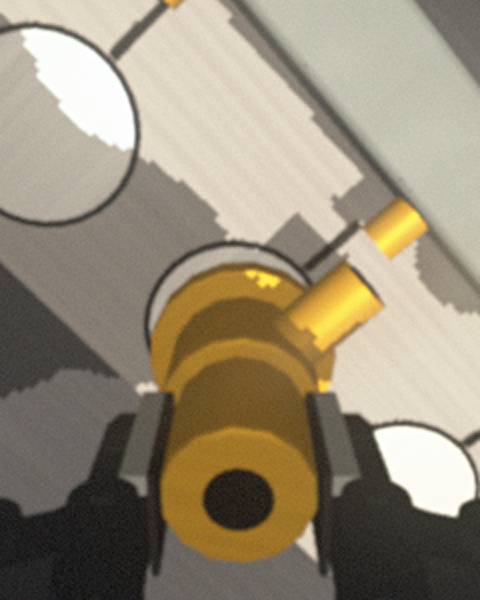

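```bash
python3 -c "
from h import *
f=load('w4')
c=lambda u,v:((u+.5)/2-.5+200,(v+.5)/2-.5+50)
port(f,c(239,492),c(365,283),c(295,335),.022)
a=world(f,*c(307,268),.006);b=world(f,*c(357,225),.006);print(np.degrees(np.arctan2(*(b-a)[[1,0]])))
a=world(f,*c(112,55),.006);b=world(f,*c(170,3),.006);print(np.degrees(np.arctan2(*(b-a)[[1,0]])))
# station2 top-left arc
print('s3',world(f,*c(39,123),.006))
import numpy as np
for o in [(.5866,.1206),(.5866,.1214),(.5866,.1225)]:
  pts=[proj(f,[o[0]+.0295*np.cos(t),o[1]+.0295*np.sin(t),.006]) for t in np.radians(np.arange(0,360,5))]
  im=f['image'].copy()
  cv2.polylines(im,[np.int32(np.array(pts)*16)],True,(0,0,255),1,cv2.LINE_AA,4)
  cv2.imwrite('pics/ov%d.png'%int(o[1]*1e4),cv2.resize(im[50:350,200:440],None,fx=2,fy=2,interpolation=cv2.INTER_CUBIC))
"
```

```text
axis [0.5892 0.1234] port yaw -4.2 len 0.0417 tube dir -5.2
-1.7244997844433487
-5.498090435491854
s3 [0.59118553 0.20978764 0.006     ]
```

View pics/ov1225.png

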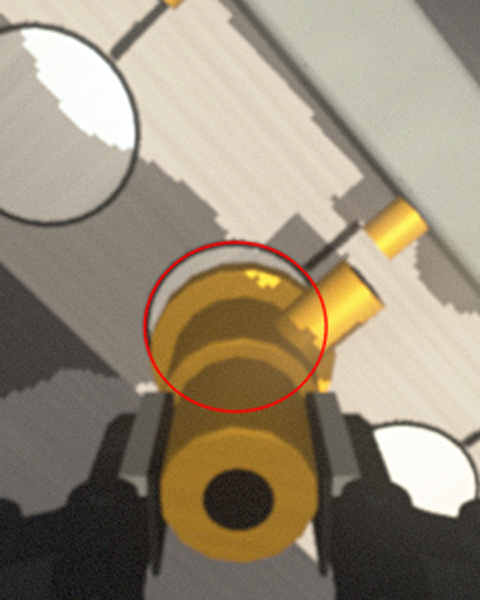

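```bash
python3 -c "
from h import *
mv(.5858,.1203,.2262,-42.6)"
```

```text
shift [ 0.13  1.47 -0.1 ] twist -0.031 rows 1.0 yaw0 -44.4 t 5.83
```

```bash
python3 -m jog '[[[0.13,1,-0.1],-0.03,1],[[0.13,1.47,-0.1],-0.03,1],[[0.13,1.47,-0.1],-0.03,1],[[0.13,1.47,-0.1],-0.03,1]]'; python3 -c "
from h import *
st();snap('wrist','w5');snap('scene','s5')
f=load('w5')
cv2.imwrite('pics/w5c.png',cv2.resize(f['image'][100:350,220:440],None,fx=2.4,fy=2.4,interpolation=cv2.INTER_CUBIC))
f=load('s5')
cv2.imwrite('pics/s5c.png',cv2.resize(f['image'][150:270,290:450],None,fx=5,fy=5,interpolation=cv2.INTER_CUBIC))"
```

```text
clock: 6.32
tcp_pos: [0.5851, 0.1199, 0.2248]
orientation: [-0.759, 1.733, -1.733]
contact_force: [0.3, 0.6, -2.3]
grip_width: 0.0304
t 6.33 tcp [0.5851 0.1199 0.2248] yaw -42.69 tilt [-0. -0. -1.] j [-0.7   0.64  0.53  1.91 -0.47  0.72 -0.64] F [ 0.3  0.6 -2.3] w 0.0304
```

View pics/w5c.png

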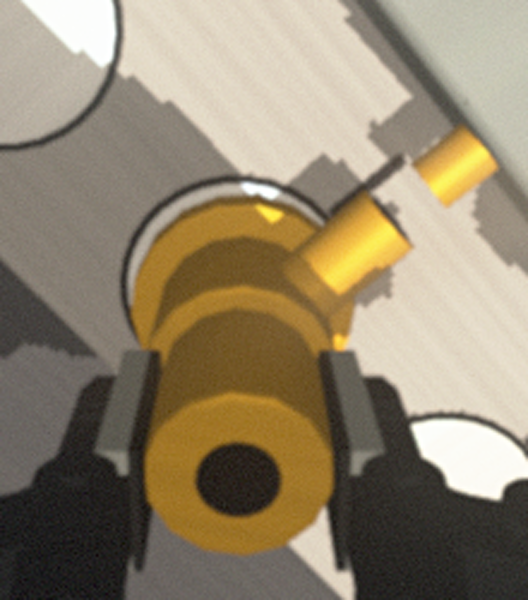

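View pics/s5c.png

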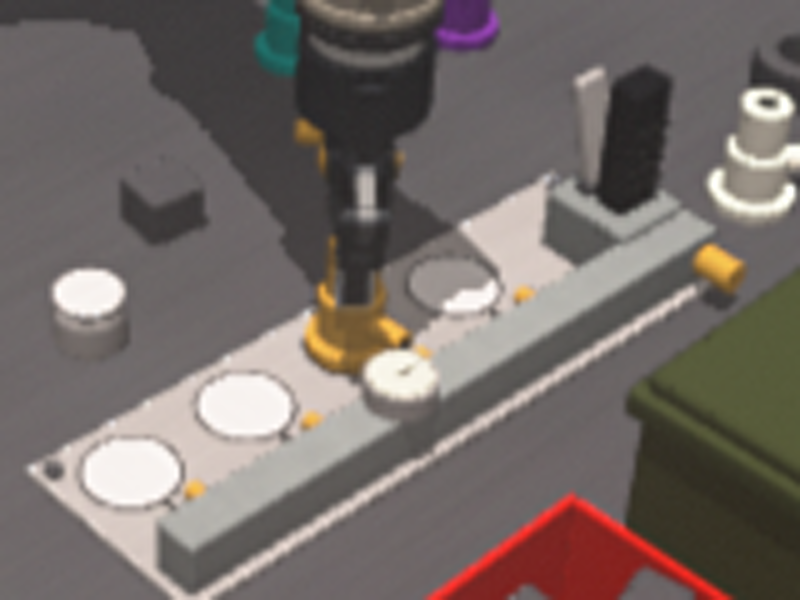

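```bash
cat >> h.py <<'E'
from scipy.optimize import fsolve
def ext(f,xy,r,z):
    t=np.linspace(0,2*np.pi,181); p=np.array([proj(f,[xy[0]+r*np.cos(a),xy[1]+r*np.sin(a),z]) for a in t]); return p[:,0].min(),p[:,1].min(),p[:,0].max(),p[:,1].max()
def fitc(f,r,z,guess,**k):
    idx={'l':0,'t':1,'r':2,'b':3}
    from scipy.optimize import least_squares
    return least_squares(lambda q:[(ext(f,q,r,z)[idx[n]]-v) for n,v in k.items()],guess,diff_step=1e-3).x
E
python3 -c "
from h import *
f=load('w5')
U=lambda u:(u+.5)/2.4-.5+220
V=lambda v:(v+.5)/2.4-.5+100
s=fitc(f,.0295,.006,[.586,.121],l=U(123.5),t=V(178.5))
p=fitc(f,.027,.0165,[.586,.121],l=U(132),t=V(197))
print('station',s,'foot',p,'diff foot-st mm',(p-s)*1e3)
port(f,(U(240),V(470)),(U(392),V(218)),(U(310),V(283)),.0065)
im=f['image'].copy()
for q,r,z in ((s,.0295,.006),(p,.027,.0165),(p,.016,.0825),(p,.02,.0485)):
  pts=[proj(f,[q[0]+r*np.cos(t),q[1]+r*np.sin(t),z]) for t in np.radians(np.arange(0,360,5))]
  cv2.polylines(im,[np.int32(np.array(pts)*16)],True,(0,0,255),1,cv2.LINE_AA,4)
cv2.imwrite('pics/ov.png',cv2.resize(im[100:350,220:440],None,fx=2.4,fy=2.4,interpolation=cv2.INTER_CUBIC))
"
```

```text
station [0.58681834 0.12185547] foot [0.58814328 0.12182676] diff foot-st mm [ 1.32494773 -0.02871944]
axis [0.5872 0.1226] port yaw -2.5 len 0.0419 tube dir -1.6
```

View pics/ov.png

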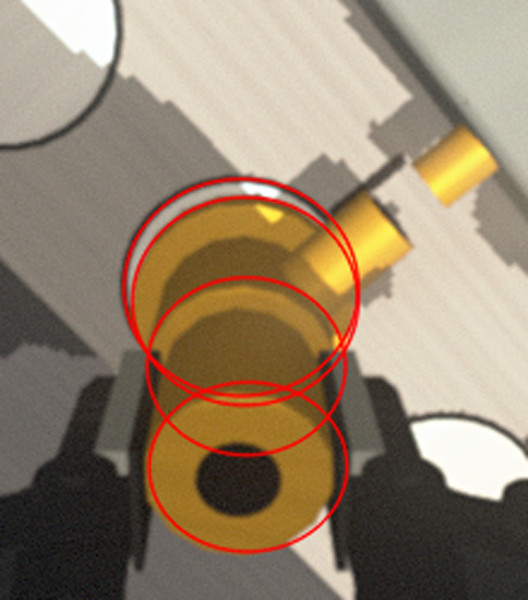

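```bash
python3 -m jog '[[[0,0.05,0],0,1],[[0,0.05,0],0,0.2],[[0,0.05,0],0,0],[[0,0.05,0],0,-0.5],[[0,0,0],0,-1],[[0,0,0],0,-1],[[0,-3,0],0,-1],[[0,-8,0],0,-1],[[0,-14,0],0,-1],[[0,-14,0],0,-1]]'; python3 -c "
from h import *
st();snap('wrist','w6');snap('top','t6')
f=load('w6')
cv2.imwrite('pics/w6c.png',cv2.resize(f['image'][100:350,220:440],None,fx=2.4,fy=2.4,interpolation=cv2.INTER_CUBIC))
"
```

```text
clock: 7.68
tcp_pos: [0.5868, 0.1195, 0.3697]
orientation: [-0.749, 1.73, -1.731]
contact_force: [0.1, -0.6, -0.9]
grip_width: 0.0855
t 7.67 tcp [0.5868 0.1195 0.3697] yaw -42.72 tilt [ 0.009  0.003 -1.   ] j [-0.8   0.45  0.66  1.82 -0.33  0.98 -0.75] F [ 0.1 -0.6 -0.9] w 0.0855
```

View pics/w6.png

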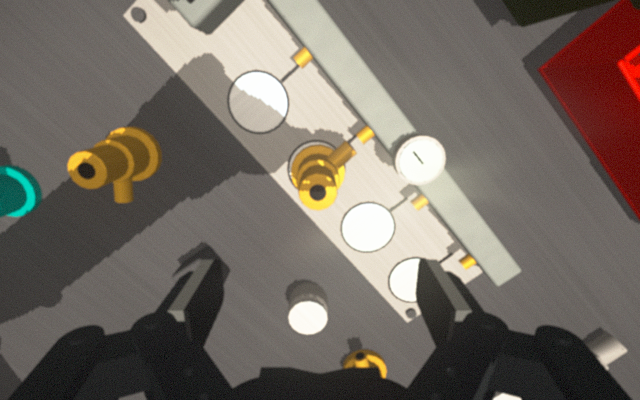

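View pics/t6.png

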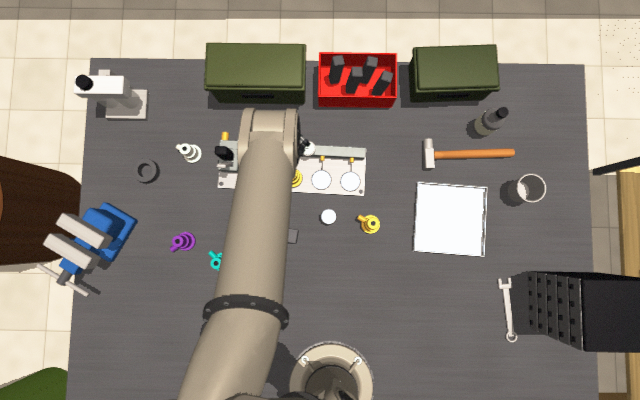

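```bash
python3 -c "
from h import *
f=load('w6')
cv2.imwrite('pics/w6c.png',cv2.resize(f['image'][110:220,270:390],None,fx=5,fy=5,interpolation=cv2.INTER_CUBIC))
"
```

```text
(no output)
```

View pics/w6c.png

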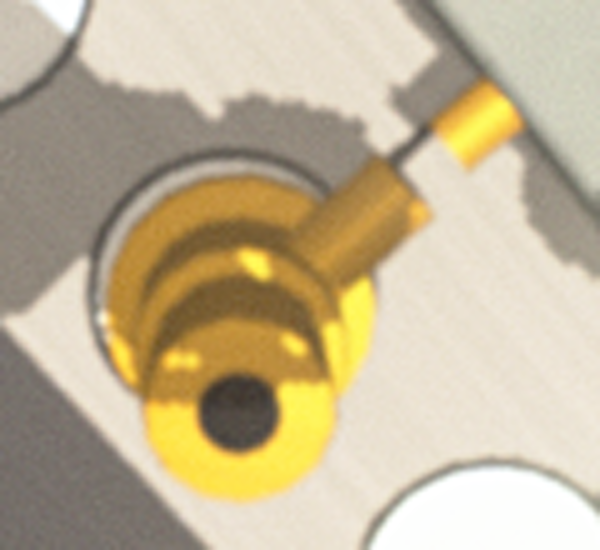

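```bash
python3 -c "
from h import *
f=load('w6')
U=lambda u:(u+.5)/5-.5+270
V=lambda v:(v+.5)/5-.5+110
s=fitc(f,.0295,.006,[.586,.121],l=U(93),t=V(155))
p=fitc(f,.027,.016,[.586,.121],l=U(107),t=V(176),r=U(377))
print('station',s,'foot',p,'diff mm',(p-s)*1e3)
port(f,(U(240),V(410)),(U(408),V(183)),(U(315),V(258)),.006)
im=f['image'].copy()
for q,r,z in ((s,.0295,.006),(p,.027,.016),(p,.016,.082)):
  pts=[proj(f,[q[0]+r*np.cos(t),q[1]+r*np.sin(t),z]) for t in np.radians(np.arange(0,360,5))]
  cv2.polylines(im,[np.int32(np.array(pts)*16)],True,(0,0,255),1,cv2.LINE_AA,4)
cv2.imwrite('pics/ov.png',cv2.resize(im[110:220,270:390],None,fx=5,fy=5,interpolation=cv2.INTER_CUBIC))
# other stations
print('s1',world(f,368,227,.006),'s3',world(f,258,101.5,.006))
"
```

```text
Traceback (most recent call last):
TypeError: fitc() got multiple values for argument 'r'
```

```bash
sed -i 's/def fitc(f,r,z/def fitc(f,rad,z/; s/ext(f,q,r,z)/ext(f,q,rad,z)/' h.py; python3 -c "
from h import *
f=load('w6')
U=lambda u:(u+.5)/5-.5+270
V=lambda v:(v+.5)/5-.5+110
s=fitc(f,.0295,.006,[.586,.121],l=U(93),t=V(155))
p=fitc(f,.027,.016,[.586,.121],l=U(107),t=V(176),r=U(377))
print('station',s,'foot',p,'diff mm',(p-s)*1e3)
port(f,(U(240),V(410)),(U(408),V(183)),(U(315),V(258)),.006)
im=f['image'].copy()
for q,r,z in ((s,.0295,.006),(p,.027,.016),(p,.016,.082)):
  pts=[proj(f,[q[0]+r*np.cos(t),q[1]+r*np.sin(t),z]) for t in np.radians(np.arange(0,360,5))]
  cv2.polylines(im,[np.int32(np.array(pts)*16)],True,(0,0,255),1,cv2.LINE_AA,4)
cv2.imwrite('pics/ov2.png',cv2.resize(im[110:220,270:390],None,fx=5,fy=5,interpolation=cv2.INTER_CUBIC))
# other stations
print('s1',world(f,368,227,.006),'s3',world(f,258,101.5,.006))
"
```

```text
station [0.58721992 0.12158401] foot [0.58777042 0.12100621] diff mm [ 0.55049596 -0.57779867]
axis [0.5876 0.1214] port yaw -0.4 len 0.0418 tube dir -3.1
s1 [0.58428592 0.03814111 0.006     ] s3 [0.59110187 0.20900915 0.006     ]
```

View pics/ov2.png

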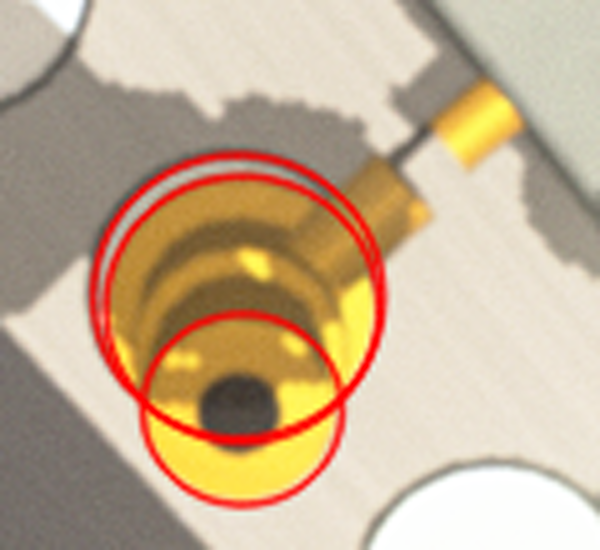

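```bash
python3 -c "
from h import *
f=load('w6')
port(f,(87,170.5),(123,202))
port(f,(363,360),(355,340))
mv(.4605,.2560,.36,-52)
cv2.imwrite('pics/w6d.png',cv2.resize(f['image'][110:220,50:180],None,fx=5,fy=5,interpolation=cv2.INTER_CUBIC))
"
```

```text
axis [0.4627 0.2588] port yaw -141.1 len 0.0443 
axis [ 0.5018 -0.0365] port yaw -138.3 len 0.0198 
shift [ -1.55   0.53 -18.37] twist 0.163 rows 3.0 yaw0 -42.7 t 7.78
```

View pics/w6d.png

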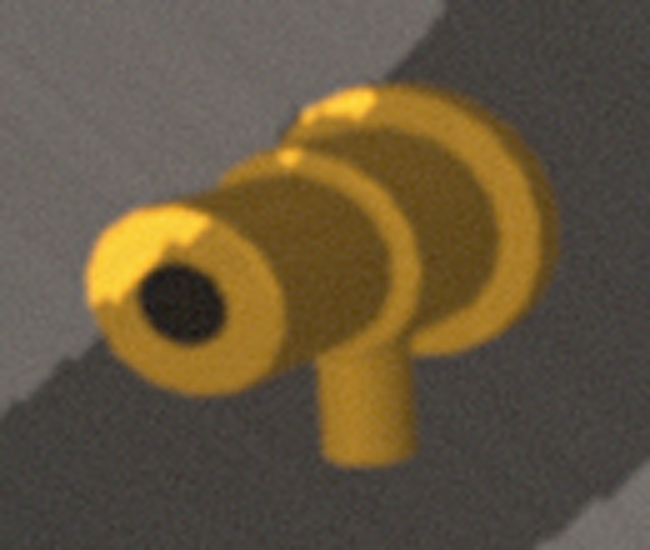

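```bash
python3 -m jog '[[[0,0,-6],0.05,-1],[[-1,0.2,-12],0.1,-1],[[-1.5,0.5,-18],0.16,-1],[[-1.55,0.5,-18.4],0.16,-1],[[-1.55,0.5,-18.4],0.16,-1],[[-1.55,0.5,-18.4],0.16,-1]]'; python3 -c "
from h import *
st();snap('wrist','w7');mv(.4603,.2570,.220,-52)
f=load('w7')
cv2.imwrite('pics/w7c.png',cv2.resize(f['image'][120:240,250:400],None,fx=5,fy=5,interpolation=cv2.INTER_CUBIC))
"
```

```text
clock: 8.52
tcp_pos: [0.4612, 0.2546, 0.3595]
orientation: [-0.634, 1.838, -1.84]
contact_force: [-0.4, -1.1, -0.0]
grip_width: 0.0851
t 8.53 tcp [0.4612 0.2546 0.3595] yaw -52.0 tilt [-0.    -0.001 -1.   ] j [-1.19  0.34  0.71  1.99 -0.28  0.91 -1.25] F [-0.4 -1.1 -0. ] w 0.0851
shift [-0.07 13.97 -0.27] twist -0.0 rows 3.0 yaw0 -52.0 t 8.57
```

View pics/w7c.png

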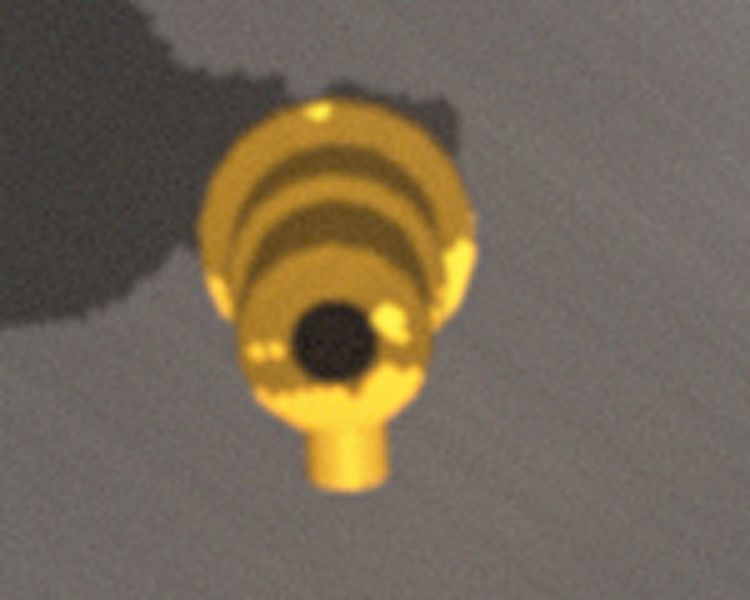

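```bash
python3 -c "
from h import *
f=load('w7')
U=lambda u:(u+.5)/5-.5+250
V=lambda v:(v+.5)/5-.5+120
print(fitc(f,.027,.010,[.46,.257],l=U(199),t=V(99),r=U(476)), fitc(f,.016,.076,[.46,.257],l=U(238),t=V(242),r=U(433)))
"
python3 -m jog '[[[-0.07,5,-0.27],0,-1],[[-0.07,10,-0.27],0,-1],[[-0.07,13,-0.27],0,-1],[[-0.07,13.97,-0.27],0,-1],[[-0.07,13.97,-0.27],0,-1],[[-0.07,13.97,-0.27],0,0.2],[[-0.07,13.97,-0.27],0,1],[[-0.07,13.97,-0.27],0,1],[[-0.07,13.97,-0.27],0,1],[[-0.07,13.97,-0.27],0,1]]' 60; python3 -c "
from h import *
st();mv(.4603,.2570,.3,16.5)"
```

```text
[0.46319395 0.25928497] [0.46264213 0.25879171]
clock: 9.82
tcp_pos: [0.4599, 0.2586, 0.221]
orientation: [-0.633, 1.838, -1.837]
contact_force: [0.3, -0.6, 7.2]
grip_width: 0.0308
t 9.82 tcp [0.4599 0.2586 0.221 ] yaw -51.88 tilt [ 0.001  0.001 -1.   ] j [-1.06  0.56  0.55  2.08 -0.48  0.63 -1.08] F [ 0.3 -0.6  7.2] w 0.0308
shift [ 0.05 -7.9   0.15] twist -1.193 rows 7.0 yaw0 -51.9 t 9.82
```

```bash
python3 -m jog '[[[0,-2,0],0,1],[[0,-5,0],0,1],[[0,-8,0],0,1],[[0,-8,0],-0.18,1],[[0,-8,0],-0.36,1],[[0,-8,0],-0.54,1],[[0,-8,0],-0.72,1],[[0,-8,0],-0.9,1],[[0,-8,0],-1.08,1],[[0,-8,0],-1.2,1]]'; python3 -c "
from h import *
st();mv(.5814,.0355,.30,85.1)"
```

```text
clock: 11.08
tcp_pos: [0.4586, 0.2584, 0.2995]
orientation: [-1.338, 0.987, -0.985]
contact_force: [-0.3, -0.5, -4.5]
grip_width: 0.0301
t 11.07 tcp [0.4586 0.2584 0.2995] yaw 17.18 tilt [-0.002 -0.001 -1.   ] j [-0.91  0.38  0.35  2.02 -0.18  0.77 -0.15] F [-0.3 -0.5 -4.5] w 0.0301
shift [24.92 -0.05  5.15] twist -1.186 rows 7.0 yaw0 17.2 t 11.07
```

```bash
python3 -m jog '[[[4,-2,0],-0.18,1],[[8,-4,1],-0.36,1],[[12,-4.5,2],-0.54,1],[[16,-4.5,3],-0.72,1],[[20,-4.5,4],-0.9,1],[[24,-4.5,5],-1.08,1],[[24.92,-4.5,5.15],-1.186,1],[[24.92,-4.5,5.15],-1.186,1],[[24.92,-4.5,5.15],-1.186,1]]'; python3 -c "
from h import *
st();mv(.5814,.0355,.240,85.1)"
```

```text
clock: 12.2
tcp_pos: [0.5804, 0.0362, 0.3446]
orientation: [-1.569, 0.072, -0.07]
contact_force: [0.6, 0.2, -4.0]
grip_width: 0.0304
t 12.2 tcp [0.5804 0.0362 0.3446] yaw 84.81 tilt [-0.002  0.    -1.   ] j [-0.32  0.39  0.19  1.85 -0.09  0.91  1.39] F [ 0.6  0.2 -4. ] w 0.0304
shift [ 0.13 10.46 -0.07] twist -0.005 rows 2.0 yaw0 84.8 t 12.2
```

```bash
python3 -m jog '[[[0.13,5,-0.07],-0.005,1],[[0.13,9,-0.07],-0.005,1],[[0.13,11,-0.07],-0.005,1],[[0.13,11.4,-0.07],-0.005,1],[[0.13,11.4,-0.07],-0.005,1],[[0.13,11.4,-0.07],-0.005,1]]'; python3 -c "
from h import *
st();snap('wrist','w8');mv(.5814,.0355,.227,85.1)
f=load('w8')
cv2.imwrite('pics/w8c.png',cv2.resize(f['image'][100:350,220:440],None,fx=2.4,fy=2.4,interpolation=cv2.INTER_CUBIC))
"
```

```text
clock: 12.95
tcp_pos: [0.5828, 0.0347, 0.2324]
orientation: [-1.569, 0.065, -0.068]
contact_force: [0.6, 0.1, -4.1]
grip_width: 0.0306
t 12.95 tcp [0.5828 0.0347 0.2324] yaw 85.15 tilt [ 0.002  0.    -1.   ] j [-0.29  0.55  0.16  1.92 -0.13  0.68  1.43] F [ 0.6  0.1 -4.1] w 0.0306
shift [-0.14  0.54  0.08] twist 0.001 rows 1.0 yaw0 85.1 t 13.0
```

View pics/w8c.png

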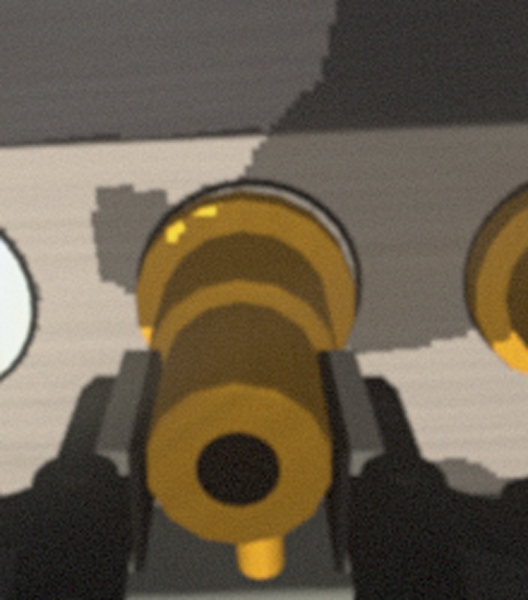

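```bash
python3 -c "
from h import *
f=load('w8')
U=lambda u:(u+.5)/2.4-.5+220
V=lambda v:(v+.5)/2.4-.5+100
s=fitc(f,.0295,.006,[.58,.0355],l=U(138),t=V(181),r=U(359))
p=fitc(f,.027,.0215,[.58,.0355],l=U(138),t=V(193),r=U(352))
print(s,p,(p-s)*1e3)
port(f,(U(239),V(462)),(U(265),V(572)),None,.0115)
"
```

```text
[0.58471397 0.03815218] [0.58088818 0.03741659] [-3.82578441 -0.73559197]
axis [0.581  0.0358] port yaw 0.8 len 0.0668
```

```bash
python3 -m jog '[[[-0.05,0.4,0.07],0,1],[[-0.05,0.5,0.07],0,1],[[-0.05,0.5,0.07],0,1],[[-0.05,0.5,0.07],0,1]]'; python3 -c "
from h import *
st();snap('wrist','w9')
f=load('w9')
cv2.imwrite('pics/w9c.png',cv2.resize(f['image'][100:350,220:440],None,fx=2.4,fy=2.4,interpolation=cv2.INTER_CUBIC))
"
```

```text
clock: 13.5
tcp_pos: [0.5822, 0.0353, 0.227]
orientation: [-1.569, 0.066, -0.068]
contact_force: [-1.8, 0.9, 6.9]
grip_width: 0.0304
t 13.5 tcp [0.5822 0.0353 0.227 ] yaw 85.14 tilt [ 0.001  0.001 -1.   ] j [-0.29  0.56  0.15  1.92 -0.13  0.67  1.43] F [-1.8  0.9  6.9] w 0.0304
```

View pics/w9c.png

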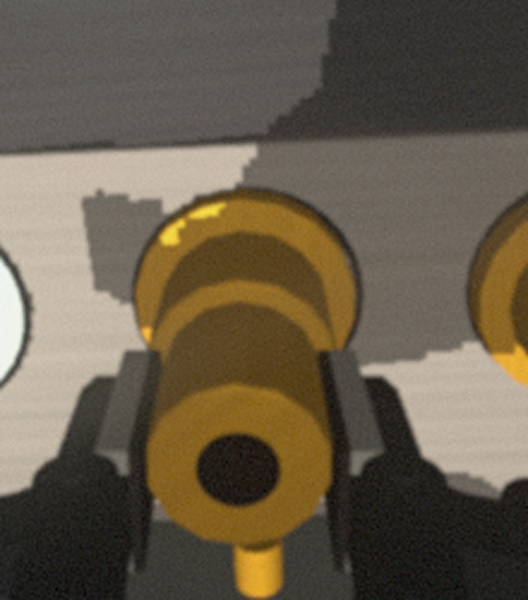

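```bash
python3 -c "
from h import *
f=load('w9')
U=lambda u:(u+.5)/2.4-.5+220
V=lambda v:(v+.5)/2.4-.5+100
s=fitc(f,.0295,.006,[.58,.0355],l=U(134),t=V(188),r=U(360))
iu=lambda e:((e[0]-220)*2.4,(e[1]-100)*2.4,(e[2]-220)*2.4)
print(s,iu(ext(f,s,.0295,.006)),iu(ext(f,s,.027,.016)))
p=fitc(f,.027,.016,[.58,.0355],l=U(136),t=V(191),r=U(355))
print(p,iu(ext(f,p,.027,.016)),(p-s)*1e3)
port(f,(U(239),V(462)),(U(260),V(594)),None,.006)
"
```

```text
[0.58427058 0.03827814] (np.float64(130.98953364196169), np.float64(187.50694284021955), np.float64(361.6129898237044)) (np.float64(136.15386202505866), np.float64(209.28657458185464), np.float64(357.35450858831507))
[0.57967956 0.03818096] (np.float64(133.3832945405442), np.float64(190.4663240119162), np.float64(356.21872919820885)) [-4.59101815 -0.09718381]
axis [0.5804 0.0364] port yaw -0.7 len 0.0735
```

```bash
python3 -m jog '[[[0,-0.4,0],0,1],[[0.4,-0.4,0],0,1],[[0.42,-0.1,0.03],0,1],[[0.42,-0.03,0.03],0,1],[[0.42,-0.03,0.03],0,1]]'; python3 -c "
from h import *
st();snap('wrist','w9')
f=load('w9')
cv2.imwrite('pics/w9d.png',cv2.resize(f['image'][100:350,220:440],None,fx=2.4,fy=2.4,interpolation=cv2.INTER_CUBIC))
"
```

```text
clock: 14.18
tcp_pos: [0.5865, 0.035, 0.227]
orientation: [-1.57, 0.066, -0.068]
contact_force: [-0.3, -0.4, 3.9]
grip_width: 0.0305
t 14.18 tcp [0.5865 0.035  0.227 ] yaw 85.13 tilt [ 0.001  0.    -1.   ] j [-0.28  0.56  0.16  1.91 -0.13  0.68  1.44] F [-0.3 -0.4  3.9] w 0.0305
```

View pics/w9d.png

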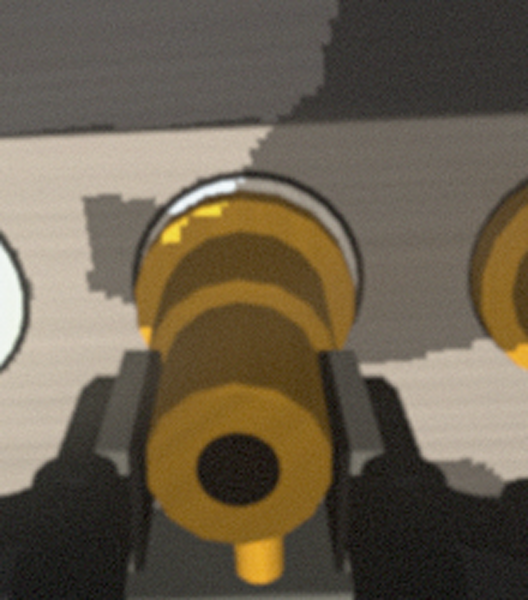

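```bash
python3 -m jog '[[[0,0,0],0,1],[[0,0,0],0,0.2],[[0,0,0],0,0],[[0,0,0],0,-0.5],[[0,0,0],0,-1],[[0,0,0],0,-1],[[0,-3,0],0,-1],[[0,-8,0],0,-1],[[0,-14,0],0,-1],[[0,-14,0],0,-1]]'; python3 -c "
from h import *
st();snap('wrist','w10');snap('top','t10')
f=load('w10')
cv2.imwrite('pics/w10c.png',cv2.resize(f['image'][100:260,220:420],None,fx=4,fy=3.75,interpolation=cv2.INTER_CUBIC))
"
```

```text
clock: 15.48
tcp_pos: [0.5877, 0.0348, 0.3717]
orientation: [-1.568, 0.059, -0.075]
contact_force: [0.2, -0.4, -0.4]
grip_width: 0.0855
t 15.47 tcp [0.5877 0.0348 0.3717] yaw 85.12 tilt [ 0.01   0.002 -1.   ] j [-0.32  0.37  0.2   1.82 -0.09  0.95  1.4 ] F [ 0.2 -0.4 -0.4] w 0.0855
```

View pics/w10c.png

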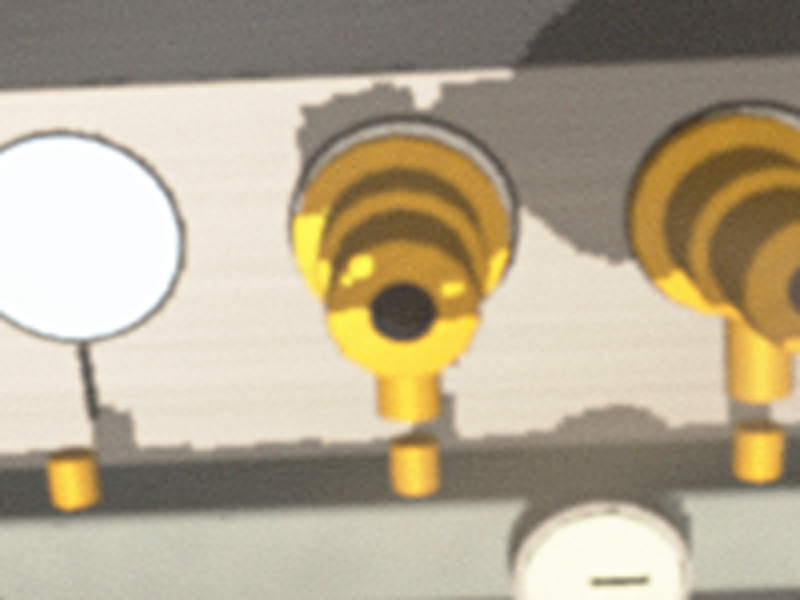

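View pics/t10.png

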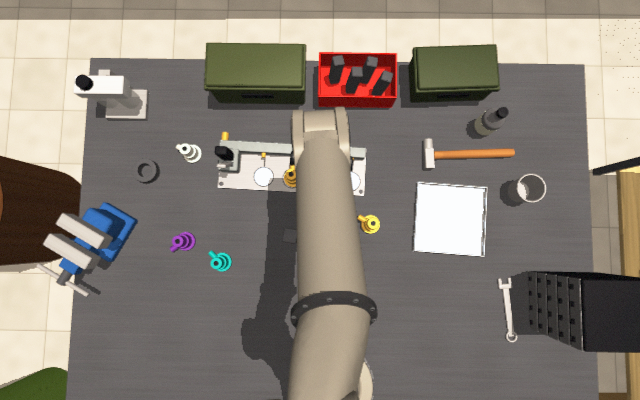

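```bash
python3 -c "
from h import *
f=load('w10')
U=lambda u:(u+.5)/4-.5+220
V=lambda v:(v+.5)/3.75-.5+100
s=fitc(f,.0295,.006,[.58,.0355],l=U(293),t=V(119),r=U(517))
p=fitc(f,.027,.016,[.58,.0355],l=U(294),t=V(137),r=U(509))
print(s,p,(p-s)*1e3)
port(f,(U(403),V(304)),(U(409),V(418)),None,.006)
print(world(f,U(84),V(343),.006)-world(f,U(94),V(412),.006))
s0=fitc(f,.0295,.006,[.58,.0355],b=V(341),t=V(131),r=U(182));print(s0)
cv2.imwrite('pics/w10d.png',cv2.resize(f['image'][90:240,350:500],None,fx=4,fy=4,interpolation=cv2.INTER_CUBIC))
"
```

```text
[0.58516057 0.03876842] [0.58568899 0.03777488] [ 0.52842081 -0.99353846]
axis [0.5838 0.0379] port yaw -2.6 len 0.046 
[-0.02064867  0.00066914  0.        ]
[ 0.58047692 -0.04738783]
```

View pics/w10d.png

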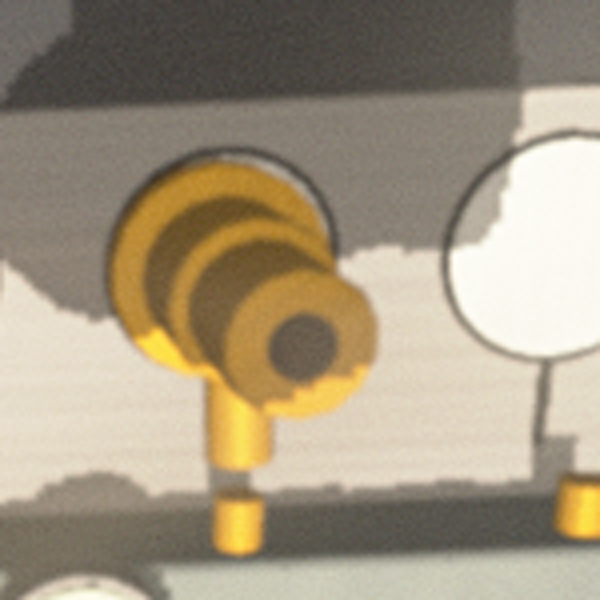

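```bash
python3 -c "
from h import *
f=load('w10')
U=lambda u:(u+.5)/4-.5+350
V=lambda v:(v+.5)/4-.5+90
s=fitc(f,.0295,.006,[.58,.12],l=U(107),t=V(150),r=U(337))
p=fitc(f,.027,.016,[.58,.12],l=U(109),t=V(162))
print(s,p,(p-s)*1e3)
port(f,(U(302),V(340)),(U(239),V(467)),None,.006)
mv(.4555,-.1086,.36,22.7)
"
```

```text
[0.58833615 0.12398056] [0.58706389 0.12086842] [-1.27225554 -3.11213789]
axis [0.586  0.1214] port yaw 0.4 len 0.0462 
shift [-11.78   0.67 -15.42] twist 1.09 rows 6.0 yaw0 85.1 t 15.57
```

```bash
python3 -m jog '[[[-2,0,-4],0.18,-1],[[-5,0,-8],0.36,-1],[[-8,0.3,-12],0.54,-1],[[-11.8,0.6,-15.4],0.72,-1],[[-11.8,0.6,-15.4],0.9,-1],[[-11.8,0.6,-15.4],1.09,-1],[[-11.8,0.6,-15.4],1.09,-1],[[-11.8,0.6,-15.4],1.09,-1]]'; python3 -c "
from h import *
st();snap('wrist','w11');snap('top','t11')
f=load('w11')
cv2.imwrite('pics/w11c.png',cv2.resize(f['image'][100:250,230:430],None,fx=4,fy=4,interpolation=cv2.INTER_CUBIC))
f=load('t11')
cv2.imwrite('pics/t11c.png',cv2.resize(f['image'][125:245,215:375],None,fx=5,fy=5,interpolation=cv2.INTER_CUBIC))
"
```

```text
clock: 16.58
tcp_pos: [0.4552, -0.1082, 0.3597]
orientation: [-1.373, 0.911, -0.909]
contact_force: [0.3, 0.4, -0.1]
grip_width: 0.0853
t 16.57 tcp [ 0.4552 -0.1082  0.3597] yaw 22.91 tilt [-0.002 -0.    -1.   ] j [-0.3   0.2   0.46  2.11 -0.11  0.86  0.62] F [ 0.3  0.4 -0.1] w 0.0853
```

View pics/w11c.png

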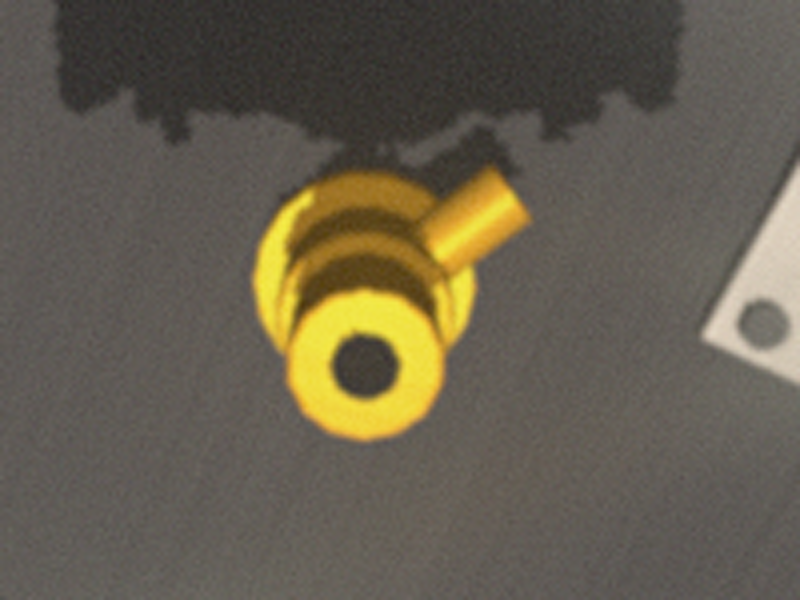

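View pics/t11c.png

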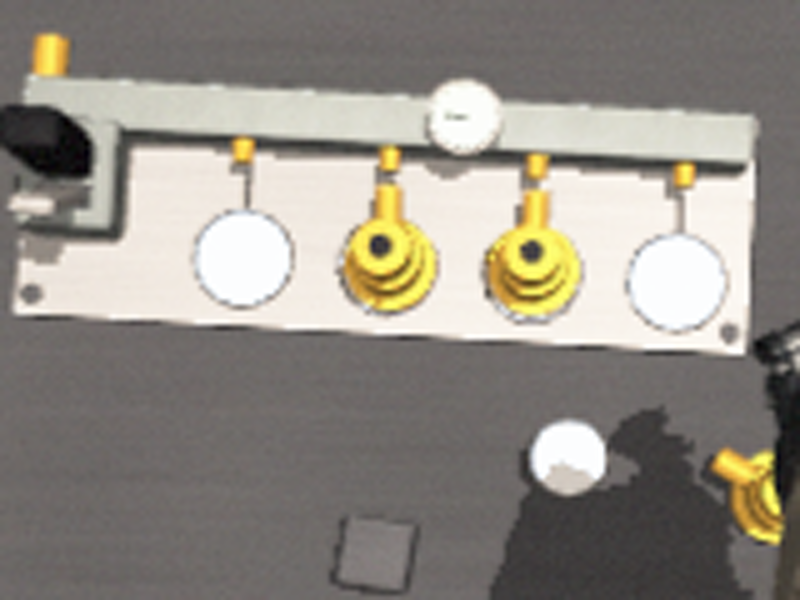

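```bash
python3 -c "
from h import *
f=load('t11')
c=lambda u,v:(215+(u+.5)/5-.5,125+(v+.5)/5-.5)
port(f,c(380,246),c(388,187),None,.006)
port(f,c(532,250),c(537,192),None,.006)
p=fitc(f,.027,.016,[.58,.12],l=c(342,0)[0],r=c(437,0)[0],b=c(0,314)[1]);print('A foot',p)
p=fitc(f,.027,.016,[.58,.03],l=c(485,0)[0],r=c(581,0)[0],b=c(0,319)[1]);print('B foot',p)
for u,v in ((677,283),(243,258)): print(world(f,*c(u,v),.006))
f=load('w11')
U=lambda u:(u+.5)/4-.5+230
V=lambda v:(v+.5)/4-.5+100
print('C foot',fitc(f,.027,.010,[.45,-.1],l=U(254),t=V(170),r=U(477)),'top',fitc(f,.016,.076,[.45,-.1],l=U(287),r=U(444),b=V(440)))
port(f,(U(365),V(366)),(U(512),V(195)),(U(432),V(255)))
"
```

```text
axis [0.5866 0.119 ] port yaw 0.5 len 0.0423 
axis [0.5857 0.0351] port yaw -2.4 len 0.0416 
A foot [0.58402639 0.11862045]
B foot [0.582458   0.03498578]
[ 0.57930694 -0.04941938  0.006     ]
[0.59003033 0.20573455 0.006     ]
C foot [ 0.45597401 -0.10547455] top [ 0.455936   -0.10608608]
axis [ 0.456  -0.1065] port yaw 59.5 len 0.0417 tube dir 60.7
```

```bash
python3 -c "
from h import *
mv(.456,-.106,.221,22.9)"
```

```text
shift [-0.18 13.9   0.16] twist -0.001 rows 3.0 yaw0 22.8 t 16.68
```

```bash
python3 -m jog '[[[-0.18,5,0.16],0,-1],[[-0.18,10,0.16],0,-1],[[-0.18,13,0.16],0,-1],[[-0.18,13.9,0.16],0,-1],[[-0.18,13.9,0.16],0,-1],[[-0.18,13.9,0.16],0,0.2],[[-0.18,13.9,0.16],0,1],[[-0.18,13.9,0.16],0,1],[[-0.18,13.9,0.16],0,1],[[-0.18,13.9,0.16],0,1]]' 60; python3 -c "
from h import *
st()"
```

```text
clock: 17.92
tcp_pos: [0.4563, -0.1063, 0.2222]
orientation: [-1.37, 0.912, -0.913]
contact_force: [-2.2, 1.1, 7.6]
grip_width: 0.0301
t 17.93 tcp [ 0.4563 -0.1063  0.2222] yaw 22.68 tilt [ 0.001  0.    -1.   ] j [-0.2   0.44  0.36  2.2  -0.3   0.54  0.78] F [-2.2  1.1  7.6] w 0.0301
```

```bash
python3 -m jog '[[[0,-2,0],0,1],[[0,-5,0],0,1],[[0,-8,0],0,1],[[0,-8,0],0.18,1],[[0,-8,0],0.36,1],[[0,-8,0],0.54,1],[[0,-8,0],0.72,1],[[0,-8,0],0.9,1],[[0,-8,0],1.09,1],[[0,-8,0],1.094,1]]'; python3 -c "
from h import *
st();mv(.5806,-.048,.30,-40)"
```

```text
clock: 19.18
tcp_pos: [0.4559, -0.1058, 0.3013]
orientation: [-0.796, 1.701, -1.701]
contact_force: [-0.3, -0.6, -4.6]
grip_width: 0.0304
t 19.18 tcp [ 0.4559 -0.1058  0.3013] yaw -39.9 tilt [-0.001 -0.    -1.   ] j [-0.49  0.34  0.71  2.17 -0.33  0.74 -0.26] F [-0.3 -0.6 -4.6] w 0.0304
shift [-12.44   0.12   5.86] twist 0.002 rows 3.0 yaw0 -39.9 t 19.18
```

```bash
python3 -m jog '[[[-5,0,2.4],0,1],[[-10,0.1,4.7],0,1],[[-12.4,0.1,5.86],0,1],[[-12.4,3,5.86],0,1],[[-12.4,6,5.86],0,1],[[-12.4,6.6,5.86],0,1],[[-12.4,6.6,5.86],0,1],[[-12.4,6.6,5.86],0,1]]'; python3 -c "
from h import *
st();mv(.5806,-.048,.2280,-40)"
```

```text
clock: 20.18
tcp_pos: [0.5813, -0.049, 0.2367]
orientation: [-0.792, 1.7, -1.702]
contact_force: [0.6, 0.2, -4.1]
grip_width: 0.0305
t 20.18 tcp [ 0.5813 -0.049   0.2367] yaw -39.96 tilt [ 0.002  0.    -1.   ] j [-0.45  0.61  0.58  1.94 -0.49  0.73 -0.28] F [ 0.6  0.2 -4.1] w 0.0305
shift [-0.03  0.87 -0.12] twist 0.001 rows 1.0 yaw0 -40.0 t 20.18
```

```bash
python3 -m jog '[[[-0.03,0.5,-0.12],0,1],[[-0.03,0.72,-0.12],0,1],[[-0.03,0.72,-0.12],0,1],[[-0.03,0.72,-0.12],0,1]]'; python3 -c "
from h import *
st();snap('wrist','w12');snap('top','t12')
f=load('w12')
cv2.imwrite('pics/w12c.png',cv2.resize(f['image'][100:350,220:440],None,fx=2.4,fy=2.4,interpolation=cv2.INTER_CUBIC))
"
```

```text
clock: 20.68
tcp_pos: [0.5801, -0.0476, 0.2285]
orientation: [-0.794, 1.702, -1.701]
contact_force: [-0.7, 1.2, 0.2]
grip_width: 0.0304
t 20.68 tcp [ 0.5801 -0.0476  0.2285] yaw -39.98 tilt [-0.  0. -1.] j [-0.45  0.62  0.57  1.94 -0.5   0.72 -0.28] F [-0.7  1.2  0.2] w 0.0304
```

View pics/w12c.png

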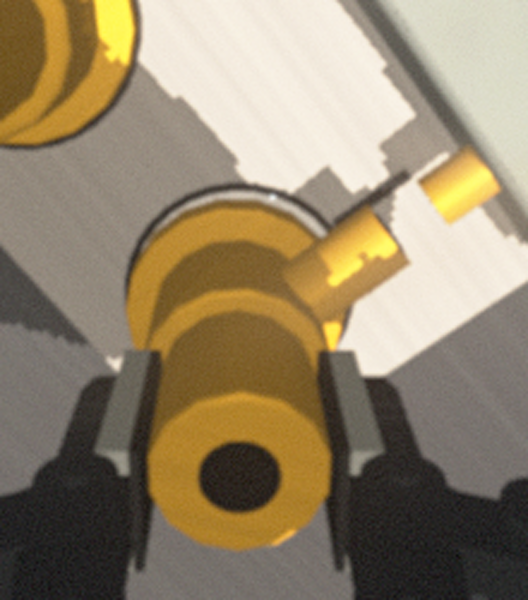

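```bash
python3 -m jog '[[[-0.03,-0.1,0.06],0,1],[[-0.03,0.03,0.06],0,1],[[-0.03,0.03,0.06],0,0.2],[[-0.03,0,0.06],0,-0.3],[[0,0,0.06],0,-1],[[0,0,0.06],0,-1],[[0,-3,0],0,-1],[[0,-8,0],0,-1],[[0,-14,0],0,-1],[[0,-14,0],0,-1]]'; python3 -m jog '[[[4,0,0],0,-1],[[9,0,0],0,-1],[[14,0,0],0,-1],[[14,0,0],0,-1],[[14,0,0],0,-1]]';python3 -c "
from h import *
st();snap('wrist','w13');snap('top','t13');snap('scene','s13')
f=load('t13')
cv2.imwrite('pics/t13c.png',cv2.resize(f['image'][125:245,215:375],None,fx=5,fy=5,interpolation=cv2.INTER_CUBIC))
"
```

```text
clock: 22.02
tcp_pos: [0.5815, -0.0487, 0.373]
orientation: [-0.785, 1.697, -1.703]
contact_force: [-0.3, -0.5, -0.7]
grip_width: 0.0853
clock: 22.65
tcp_pos: [0.4903, -0.1545, 0.368]
orientation: [-0.794, 1.702, -1.701]
contact_force: [0.2, 0.2, 0.5]
grip_width: 0.0856
t 22.65 tcp [ 0.4903 -0.1545  0.368 ] yaw -39.99 tilt [-0.     0.001 -1.   ] j [-0.45  0.32  0.77  2.01 -0.28  0.92 -0.23] F [0.2 0.2 0.5] w 0.0856
```

View pics/t13c.png

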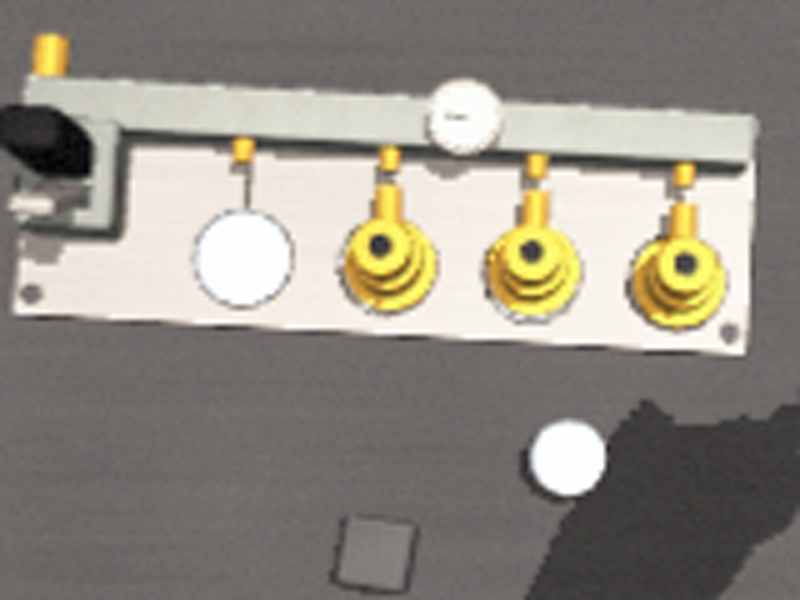

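View pics/w13.png

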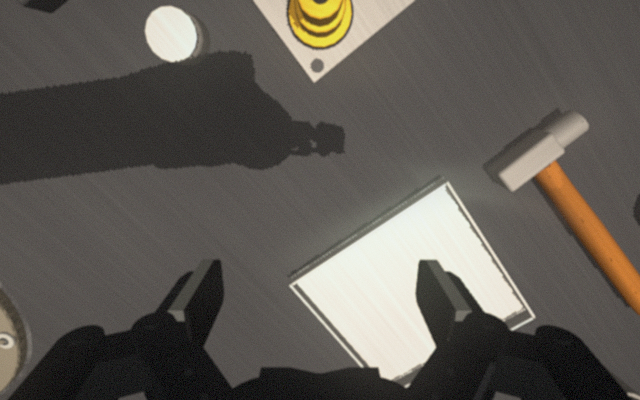

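```bash
cat > chk.py <<'E'
from h import *
import sys
fn=sys.argv[1]
f0=load('top0');g0=f0['image'].astype(float).min(2)
S=[]
for u,v in [(350,181),(321,180),(292,178),(263,177)]:
    w=np.clip(g0[v-14:v+15,u-14:u+15]-238,0,None); yy,xx=np.mgrid[v-14:v+15,u-14:u+15]
    S.append(world(f0,(w*xx).sum()/w.sum(),(w*yy).sum()/w.sum(),.006)[:2])
S=np.array(S)
# fit row
c=S.mean(0); d=S[3]-S[0]; d/=np.linalg.norm(d); print('yaw',np.degrees(np.arctan2(-d[0],d[1])).round(2),'c',c.round(4),(np.array([(s-c)@d for s in S])*1e3).round(1))
X=np.array([d[1],-d[0]])
f=load(fn);im=f['image']
for i in range(4):
    s=c+d*(-.1275+.085*i)
    t=proj(f,[*s,.082]); u,v=np.round(t).astype(int)
    P=im[v-5:v+6,u-5:u+6].astype(float); w=np.clip(90-P.max(2),0,None); yy,xx=np.mgrid[v-5:v+6,u-5:u+6]
    if w.sum()<100: print(i,'empty'); continue
    h=world(f,(w*xx).sum()/w.sum(),(w*yy).sum()/w.sum(),.082)[:2]
    # yellow mask: foot by blue-poor pixels
    x0=proj(f,[*s,.03]); a,b=np.round(x0).astype(int)
    Q=im[b-20:b+20,a-20:a+20].astype(float); sat=(Q[...,2]-Q[...,0])
    m=(np.clip(sat/90,0,1)); yy,xx=np.mgrid[b-20:b+20,a-20:a+20]
    # synthetic compare: fit offset,yaw by silhouette
    from scipy.optimize import minimize
    def sil(q):
        k=8; M=np.zeros((40*k,40*k),np.uint8); ox,oy=s+X*q[0]*1e-3+d*q[1]*1e-3; cy=np.cos(q[2]);sy=np.sin(q[2])
        tt=np.linspace(0,2*np.pi,24,endpoint=False)
        def hull(ps):
            p=np.array([proj(f,p) for p in ps]); p=((p-[a-20,b-20]+.5)*k*16)
            cv2.fillConvexPoly(M,cv2.convexHull(p.astype(np.float32)).astype(np.int32),255,cv2.LINE_AA,4)
        for r,z0,z1 in((.027,.006,.016),(.02,.016,.048),(.016,.048,.082)):
            hull([[ox+r*np.cos(t),oy+r*np.sin(t),z] for t in tt for z in (z0,z1)])
        ax=X*cy+d*sy; nx=-X*sy+d*cy; o=np.array([ox,oy])
        hull([[*(o+ax*L+nx*.008*np.cos(t)),.032+.008*np.sin(t)] for t in tt for L in(.015,.042)])
        return cv2.resize(M,(40,40),interpolation=cv2.INTER_AREA)/255.
    # exclude nozzle region: beyond x 48
    ok=np.ones((40,40)); 
    for r in range(40):
        for cc in range(40):
            wp=world(f,a-20+cc,b-20+r,.032)[:2]-s
            if wp@X>.046: ok[r,cc]=0
    holem=((xx-t[0])**2+(yy-t[1])**2<36); 
    def cost(q): D=(sil(q)-m)*ok; D[holem&(sil(q)>.99)]=0; return (D**2).sum()
    best=min((minimize(cost,[x,y,th],method='Nelder-Mead',options=dict(initial_simplex=[[x,y,th],[x+2,y,th],[x,y+2,th],[x,y,th+.1]],xatol=.02,fatol=1e-3)) for x,y,th in [(0,0,0),(1,-1,.03)]),key=lambda r:r.fun)
    print(i,'hole off x,y mm',((h-s)@X*1e3).round(2),((h-s)@d*1e3).round(2),'sil',best.x[:2].round(2),np.degrees(best.x[2]).round(2),round(best.fun,2))
E
python3 chk.py t13; python3 chk.py t11
```

```text
yaw -2.4 c [0.5848 0.0782] [-128.6  -42.3   43.   127.8]
0 hole off x,y mm 0.94 0.36 sil [ 0.37 -0.52] 0.64 26.2
1 hole off x,y mm 2.39 -0.42 sil [ 2.74 -0.18] -0.02 33.28
2 hole off x,y mm 0.9 -0.8 sil [ 0.9 -1.7] 3.17 28.65
3 empty
yaw -2.4 c [0.5848 0.0782] [-128.6  -42.3   43.   127.8]
0 empty
1 hole off x,y mm 2.02 -0.36 sil [ 2.73 -0.11] -0.22 33.64
2 hole off x,y mm 0.62 -0.76 sil [ 1.03 -1.69] 3.08 29.21
3 empty
```

```bash
python3 -c "
from h import *
mv(.5863,.035,.36,85.1)"
```

```text
shift [-20.61   0.8   -4.78] twist -2.181 rows 12.0 yaw0 -39.9 t 22.8
```

```bash
python3 -m jog '[[[-4,0.2,-1],0.16,-1],[[-8,0.4,-2],0.32,-1],[[-12,0.6,-3],0.48,-1],[[-16,0.8,-4],0.64,-1],[[-20.6,0.8,-4.78],0.8,-1],[[-20.6,0.8,-4.78],0.96,-1],[[-20.6,0.8,-4.78],0.96,-1],[[-20.6,0.8,-4.78],0.96,-1]]';python3 -c "
from h import *
st();mv(.5863,.035,.2265,-94.9)"
```

```text
clock: 23.8
tcp_pos: [0.5857, 0.0334, 0.3602]
orientation: [-0.092, -2.178, 2.178]
contact_force: [0.7, 0.3, 0.3]
grip_width: 0.085
t 23.8 tcp [0.5857 0.0334 0.3602] yaw -94.84 tilt [-0. -0. -1.] j [-0.84  0.53  0.94  1.86 -0.5   1.01 -1.34] F [0.7 0.3 0.3] w 0.085
shift [-0.05 13.37 -0.17] twist 0.001 rows 3.0 yaw0 -94.8 t 23.8
```

```bash
python3 -m jog '[[[-0.05,5,-0.17],0,-1],[[-0.05,10,-0.17],0,-1],[[-0.05,12.5,-0.17],0,-1],[[-0.05,13.3,-0.17],0,-1],[[-0.05,13.3,-0.17],0,-1],[[-0.05,13.3,-0.17],0,-1],[[-0.05,13.3,-0.17],0,0.2],[[-0.05,13.3,-0.17],0,0.5],[[-0.05,13.3,-0.17],0,1],[[-0.05,13.3,-0.17],0,1]]' 40;python3 -m jog '[[[0,0,0],0,1]]'; python3 -c "
from h import *
st();snap('wrist','w14')"
```

```text
clock: 25.05
tcp_pos: [0.5867, 0.0355, 0.2276]
orientation: [-0.095, -2.178, 2.176]
contact_force: [-0.2, 1.5, 4.3]
grip_width: 0.0311
clock: 25.18
tcp_pos: [0.5867, 0.0354, 0.2276]
orientation: [-0.095, -2.178, 2.176]
contact_force: [-0.3, 2.6, 5.4]
grip_width: 0.031
t 25.18 tcp [0.5867 0.0354 0.2276] yaw -94.98 tilt [ 0.     0.001 -1.   ] j [-0.72  0.7   0.76  1.94 -0.68  0.78 -1.22] F [-0.3  2.6  5.4] w 0.031
```

View pics/w14.png

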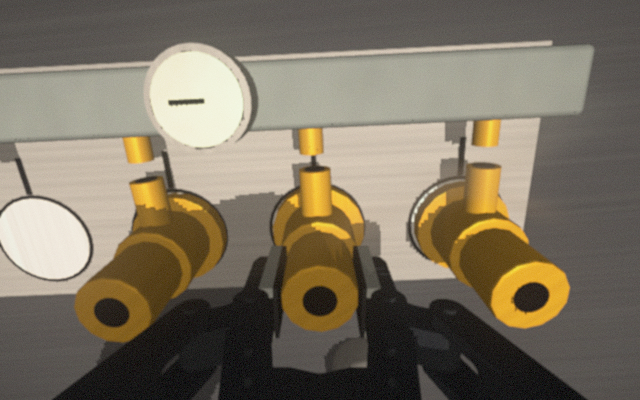

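```bash
python3 -m jog '[[[0,-0.2,0],0,1],[[0.18,-0.2,0],0,1],[[0.18,-0.05,0],0,1],[[0.18,0,0],0,1],[[0.18,0,0],0,1]]'; python3 -c "
from h import *
st();snap('wrist','w15')
f=load('w15')
cv2.imwrite('pics/w15c.png',cv2.resize(f['image'][100:350,220:440],None,fx=2.4,fy=2.4,interpolation=cv2.INTER_CUBIC))
U=lambda u:(u+.5)/2.4-.5+220
V=lambda v:(v+.5)/2.4-.5+100
iu=lambda e:((e[0]-220)*2.4,(e[1]-100)*2.4,(e[2]-220)*2.4)
for s in [(.584,.0363)]: print(iu(ext(f,s,.0295,.006)),iu(ext(f,s,.027,.016)))
"
```

```text
clock: 25.85
tcp_pos: [0.5844, 0.0351, 0.2276]
orientation: [-0.094, -2.177, 2.176]
contact_force: [-3.6, 0.6, 5.0]
grip_width: 0.0309
t 25.85 tcp [0.5844 0.0351 0.2276] yaw -95.01 tilt [-0.001  0.001 -1.   ] j [-0.72  0.7   0.76  1.94 -0.68  0.78 -1.22] F [-3.6  0.6  5. ] w 0.0309
(np.float64(122.76209281016195), np.float64(183.35398946603726), np.float64(353.1970042298933)) (np.float64(127.39626913804891), np.float64(204.86035419850836), np.float64(348.4129783038632))
```

View pics/w15c.png

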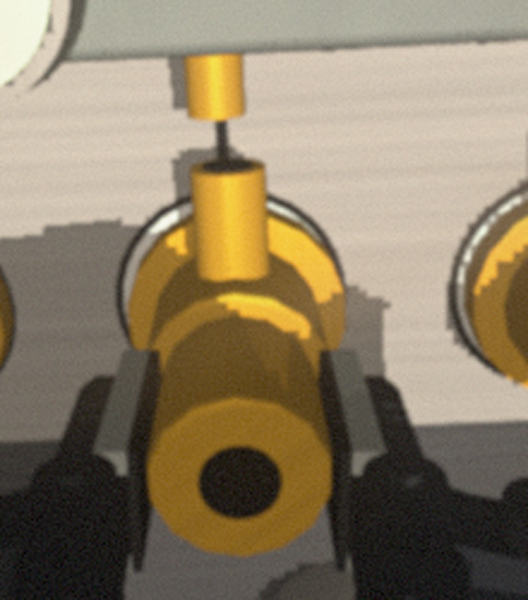

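```bash
python3 -m jog '[[[0,-0.15,-0.08],0,1],[[0,0,-0.08],0,1],[[0,0,-0.08],0,0.2],[[0,0,-0.08],0,-0.3],[[0,0,-0.08],0,-1],[[0,0,-0.08],0,-1],[[0,-3,0],0,-1],[[0,-8,0],0,-1],[[0,-14,0],0,-1],[[0,-14,0],0,-1]]'; python3 -c "
from h import *
st();mv(.5851,.1199,.33,-42.7)"
```

```text
clock: 27.15
tcp_pos: [0.5862, 0.0345, 0.3718]
orientation: [-0.104, -2.182, 2.178]
contact_force: [0.5, 0.5, -0.7]
grip_width: 0.0849
t 27.15 tcp [0.5862 0.0345 0.3718] yaw -95.02 tilt [ 0.008  0.002 -1.   ] j [-0.85  0.52  0.95  1.85 -0.5   1.02 -1.36] F [ 0.5  0.5 -0.7] w 0.0849
shift [ 0.89  4.19 -8.49] twist -0.913 rows 5.0 yaw0 -95.0 t 27.15
```

```bash
python3 -c "
from h import *
mv(.5868,.1208,.33,-95)"
```

```text
shift [ 0.73  4.19 -8.6 ] twist -0.0 rows 2.0 yaw0 -95.0 t 27.15
```

```bash
python3 -m jog '[[[0,0,-4.3],0,-1],[[0,2,-8.6],0,-1],[[0,4.2,-8.6],0,-1],[[0,4.2,-8.6],0,-1],[[0,4.2,-8.6],0,-1]]'; python3 -c "
from h import *
st();mv(.5868,.1208,.2265,-95)"
```

```text
clock: 27.78
tcp_pos: [0.5923, 0.1192, 0.3257]
orientation: [-0.098, -2.175, 2.176]
contact_force: [1.0, -0.4, -0.2]
grip_width: 0.0853
t 27.77 tcp [0.5923 0.1192 0.3257] yaw -95.15 tilt [ 0.    -0.001 -1.   ] j [-0.93  0.6   0.89  1.85 -0.57  0.97 -1.45] F [ 1.  -0.4 -0.2] w 0.0853
shift [ 0.56  9.92 -0.12] twist -0.003 rows 2.0 yaw0 -95.2 t 27.77
```

```bash
python3 -m jog '[[[0.5,5,-0.12],0,-1],[[0.53,8,-0.14],0,-1],[[0.53,9.5,-0.14],0,-1],[[0.53,9.85,-0.14],0,-1],[[0.53,9.85,-0.14],0,-1],[[0.53,9.85,-0.14],0,-1],[[0.53,9.85,-0.14],0,0.2],[[0.53,9.85,-0.14],0,0.5],[[0.53,9.85,-0.14],0,1],[[0.53,9.85,-0.14],0,1]]' 40;python3 -m jog '[[[0,0,0],0,1]]'; python3 -c "
from h import *
st();snap('wrist','w16')
f=load('w16')
cv2.imwrite('pics/w16c.png',cv2.resize(f['image'][100:350,220:440],None,fx=2.4,fy=2.4,interpolation=cv2.INTER_CUBIC))
"
```

```text
clock: 29.02
tcp_pos: [0.5871, 0.1226, 0.227]
orientation: [-0.095, -2.177, 2.177]
contact_force: [-0.1, -0.2, 0.8]
grip_width: 0.031
clock: 29.15
tcp_pos: [0.5871, 0.1226, 0.2269]
orientation: [-0.096, -2.177, 2.177]
contact_force: [-0.6, -0.9, 1.4]
grip_width: 0.0314
t 29.15 tcp [0.5871 0.1226 0.2269] yaw -95.01 tilt [ 0. -0. -1.] j [-0.86  0.72  0.77  1.91 -0.69  0.8  -1.36] F [-0.6 -0.9  1.4] w 0.0314
```

View pics/w16c.png

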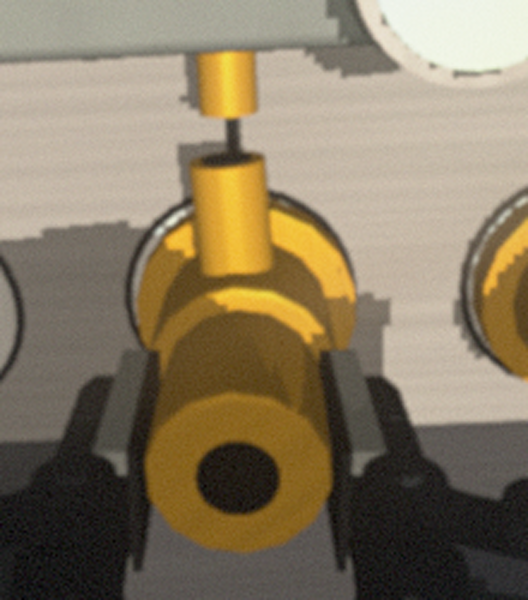

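```bash
python3 -m jog '[[[0,-0.15,-0.08],0.035,1],[[0,-0.1,-0.08],0.035,1],[[0,0,-0.08],0.035,1],[[0,0,-0.08],0.035,0.2],[[0,0,-0.08],0.035,-0.3],[[0,0,-0.08],0.035,-1],[[0,0,-0.08],0.035,-1],[[0,-4,0],0.035,-1],[[0,-10,0],0.035,-1],[[0,-16,0],0.035,-1]]'; python3 -c "
from h import *
st();mv(.49,.29,.38,-60)"
```

```text
clock: 30.45
tcp_pos: [0.5868, 0.1228, 0.3884]
orientation: [-0.132, -2.158, 2.158]
contact_force: [0.9, 0.4, 0.1]
grip_width: 0.0852
t 30.45 tcp [0.5868 0.1228 0.3884] yaw -97.02 tilt [-0.001 -0.    -1.   ] j [-1.    0.53  0.98  1.8  -0.5   1.08 -1.54] F [0.9 0.4 0.1] w 0.0852
shift [ 11.65   0.84 -15.41] twist -0.646 rows 4.0 yaw0 -97.0 t 30.45
```

```bash
python3 -m jog '[[[2,-1,-3],-0.18,-1],[[4,-1,-7],-0.36,-1],[[4,-1,-12],-0.54,-1],[[4,-1,-17],-0.72,-1],[[4,-1,-20],-0.9,-1],[[4,-1,-20],-1.08,-1],[[4,-1,-20],-1.26,-1],[[4,-1,-20],-1.44,-1],[[4,-1,-20],-1.62,-1],[[4,-1,-20],-1.655,-1]]'; python3 -c "
from h import *
st();snap('top','t17');mv(.6316,.3019,.38,-2.3)"; python3 chk.py t17
```

```text
clock: 31.7
tcp_pos: [0.5718, 0.3259, 0.3968]
orientation: [-1.191, 1.237, -1.237]
contact_force: [0.5, -0.1, 0.5]
grip_width: 0.0854
t 31.7 tcp [0.5718 0.3259 0.3968] yaw -2.18 tilt [-0.  0. -1.] j [-0.99  0.5   0.53  1.63 -0.28  1.09 -0.42] F [ 0.5 -0.1  0.5] w 0.0854
shift [2.17 1.68 6.07] twist 0.002 rows 2.0 yaw0 -2.2 t 31.75
yaw -2.4 c [0.5848 0.0782] [-128.6  -42.3   43.   127.8]
0 hole off x,y mm 0.78 0.32 sil [ 0.37 -0.5 ] 0.58 25.84
1 hole off x,y mm 1.48 0.58 sil [0.86 0.24] 0.08 27.03
2 empty
3 empty
```

View pics/t17.png

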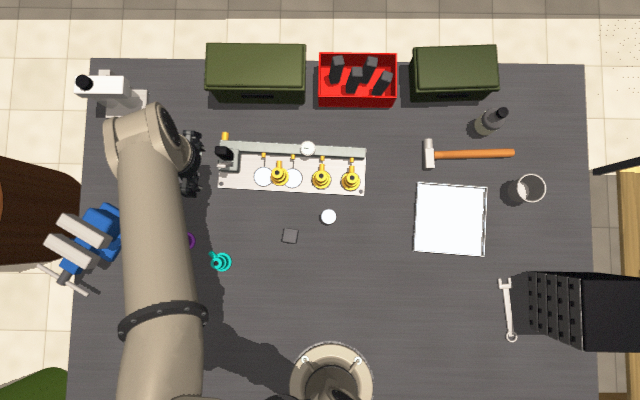

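```bash
python3 -c "
from h import *
snap('wrist','w17')
f=load('t17')
cv2.imwrite('pics/t17c.png',cv2.resize(f['image'][130:210,220:320],None,fx=7,fy=7,interpolation=cv2.INTER_CUBIC))"
```

```text
(no output)
```

View pics/t17c.png

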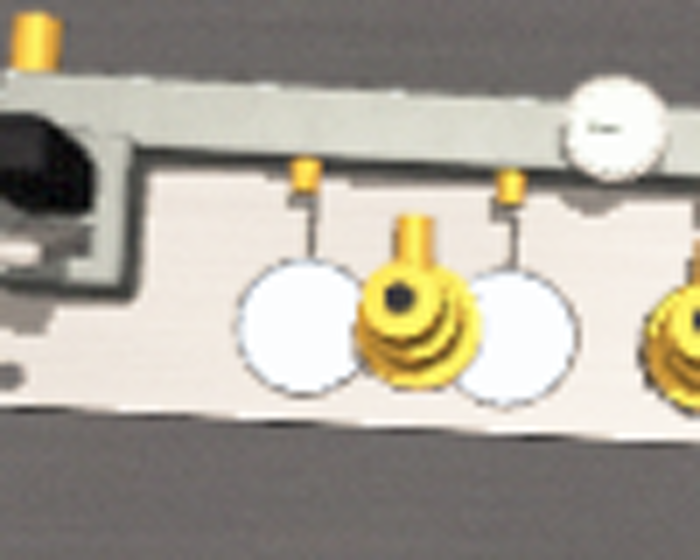

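View pics/w17.png

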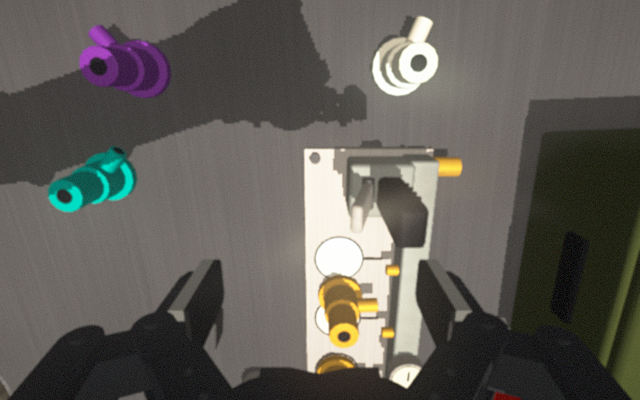

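```bash
python3 -c "
from h import *
f=load('t17')
c=lambda u,v:(220+(u+.5)/7-.5,130+(v+.5)/7-.5)
port(f,c(398,296),c(416,218),None,.006)
port(f,c(398,296),c(416,218),c(413,268),.006)
print(fitc(f,.027,.016,[.58,.16],l=c(356,0)[0],r=c(481,0)[0],b=c(0,390)[1]))
"
```

```text
axis [0.5914 0.1582] port yaw -0.9 len 0.0406 
axis [0.5914 0.1582] port yaw -0.9 len 0.0406 tube dir -1.9
[0.58960429 0.15710079]
```

```bash
python3 -c "
from h import *
mv(.590,.158,.32,-2.2)"
```

```text
shift [16.71  7.67  2.51] twist -0.002 rows 3.0 yaw0 -2.3 t 31.8
```

```bash
python3 -m jog '[[[5,0,0.8],0,-1],[[10,0,1.6],0,-1],[[15,0,2.3],0,-1],[[16.7,3,2.5],0,-1],[[16.7,7.6,2.5],0,-1],[[16.7,7.6,2.5],0,-1],[[16.7,7.6,2.5],0,-1]]'; python3 -c "
from h import *
st();snap('wrist','w18');mv(.590,.158,.2275,-2.2)"
```

```text
clock: 32.67
tcp_pos: [0.5909, 0.1588, 0.3221]
orientation: [-1.189, 1.237, -1.238]
contact_force: [0.2, -0.0, 0.3]
grip_width: 0.0854
t 32.67 tcp [0.5909 0.1588 0.3221] yaw -2.22 tilt [ 0.001  0.    -1.   ] j [-0.75  0.51  0.53  1.82 -0.32  0.9  -0.12] F [ 0.2 -0.   0.3] w 0.0854
shift [ 0.1   9.51 -0.13] twist 0.0 rows 2.0 yaw0 -2.2 t 32.73
```

View pics/w18.png

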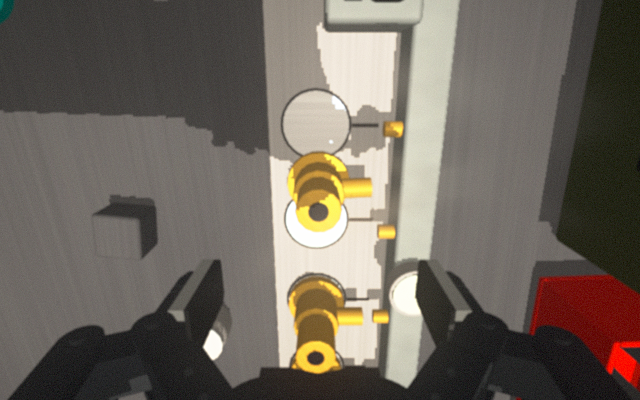

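```bash
python3 -m jog '[[[0.1,5,-0.1],0,-1],[[0.1,8,-0.1],0,-1],[[0.1,9.4,-0.1],0,-1],[[0.1,9.4,-0.1],0,-1],[[0.1,9.4,-0.1],0,-1],[[0.1,9.4,-0.1],0,0.2],[[0.1,9.4,-0.1],0,0.5],[[0.1,9.4,-0.1],0,1],[[0.1,9.4,-0.1],0,1],[[0.1,9.4,-0.1],0,1]]' 50; python3 -c "
from h import *
st();o=get_obs()['tcp_pos'];mv(o[0]-.004,o[1]-.0373,.2275+.008,-2.2)"
```

```text
clock: 33.98
tcp_pos: [0.5896, 0.1575, 0.2272]
orientation: [-1.19, 1.237, -1.237]
contact_force: [0.0, -0.8, 6.0]
grip_width: 0.031
t 33.98 tcp [0.5896 0.1575 0.2272] yaw -2.18 tilt [ 0.001  0.    -1.   ] j [-0.7   0.63  0.46  1.87 -0.4   0.73 -0.05] F [ 0.  -0.8  6. ] w 0.031
shift [ 3.74 -0.83 -0.26] twist 0.0 rows 1.0 yaw0 -2.2 t 33.98
```

```bash
python3 -m jog '[[[0,-1.2,0],0,1],[[1.9,-1.2,-0.15],0,1],[[3.74,-1.2,-0.26],0,1],[[3.74,-0.3,-0.26],0,1],[[3.74,0,-0.26],0,1],[[3.74,0,-0.26],0,1],[[3.74,0,-0.26],0,1]]'; python3 -c "
from h import *
st();snap('wrist','w19')
f=load('w19')
cv2.imwrite('pics/w19c.png',cv2.resize(f['image'][100:350,220:440],None,fx=2.4,fy=2.4,interpolation=cv2.INTER_CUBIC))
U=lambda u:(u+.5)/2.4-.5+220
V=lambda v:(v+.5)/2.4-.5+100
iu=lambda e:((e[0]-220)*2.4,(e[1]-100)*2.4,(e[2]-220)*2.4)
for s in [(.586,.122)]: print(iu(ext(f,s,.0295,.006)),iu(ext(f,s,.027,.016)))
"
```

```text
clock: 34.85
tcp_pos: [0.5852, 0.1192, 0.2271]
orientation: [-1.192, 1.238, -1.238]
contact_force: [-3.5, -4.5, 9.4]
grip_width: 0.0304
t 34.85 tcp [0.5852 0.1192 0.2271] yaw -2.2 tilt [-0.001 -0.001 -1.   ] j [-0.64  0.61  0.46  1.9  -0.4   0.72  0.01] F [-3.5 -4.5  9.4] w 0.0304
(np.float64(125.4214052077673), np.float64(173.8643369717944), np.float64(357.28278286290816)) (np.float64(130.2469880167288), np.float64(195.0672177101678), np.float64(352.7063563464011))
```

View pics/w19c.png

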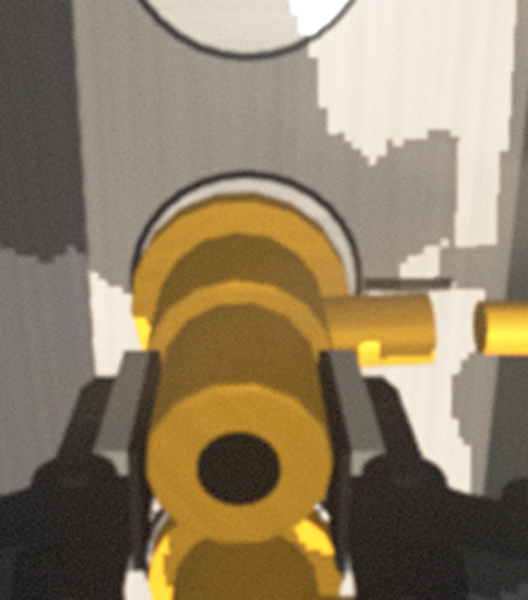

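```bash
python3 -m jog '[[[0,-0.15,0.09],0,1],[[0,-0.05,0.09],0,1],[[0,0,0.09],0,1],[[0,0,0.09],0,0.2],[[0,0,0.09],0,-0.3],[[0,0,0.09],0,-1],[[0,0,0.09],0,-1],[[0,-4,0],0,-1],[[0,-10,0],0,-1],[[0,-16,0],0,-1]]'; python3 -m jog '[[[-5,0,0],0,-1],[[-10,0,0],0,-1],[[-15,0,0],0,-1],[[-20,0,0],0,-1],[[-20,0,0],0,-1],[[-20,0,0],0,-1]]'; python3 -c "
from h import *
st();snap('top','t20');snap('wrist','w20');snap('scene','s20')
f=load('t20')
cv2.imwrite('pics/t20c.png',cv2.resize(f['image'][125:245,215:375],None,fx=5,fy=5,interpolation=cv2.INTER_CUBIC))"; python3 chk.py t20
```

```text
clock: 36.15
tcp_pos: [0.585, 0.1201, 0.3883]
orientation: [-1.192, 1.237, -1.237]
contact_force: [1.4, -0.2, 0.5]
grip_width: 0.0855
clock: 36.9
tcp_pos: [0.5929, 0.3194, 0.3865]
orientation: [-1.192, 1.237, -1.238]
contact_force: [0.4, -0.8, -0.8]
grip_width: 0.0857
t 36.9 tcp [0.5929 0.3194 0.3865] yaw -2.19 tilt [-0.    -0.001 -1.   ] j [-0.95  0.53  0.53  1.6  -0.29  1.08 -0.38] F [ 0.4 -0.8 -0.8] w 0.0857
yaw -2.4 c [0.5848 0.0782] [-128.6  -42.3   43.   127.8]
0 hole off x,y mm 0.81 0.18 sil [ 0.29 -0.54] 0.63 25.58
1 hole off x,y mm 1.49 0.51 sil [0.87 0.26] -0.07 30.62
2 hole off x,y mm 1.73 0.57 sil [1.15 0.66] 2.52 30.53
3 empty
```

View pics/t20c.png

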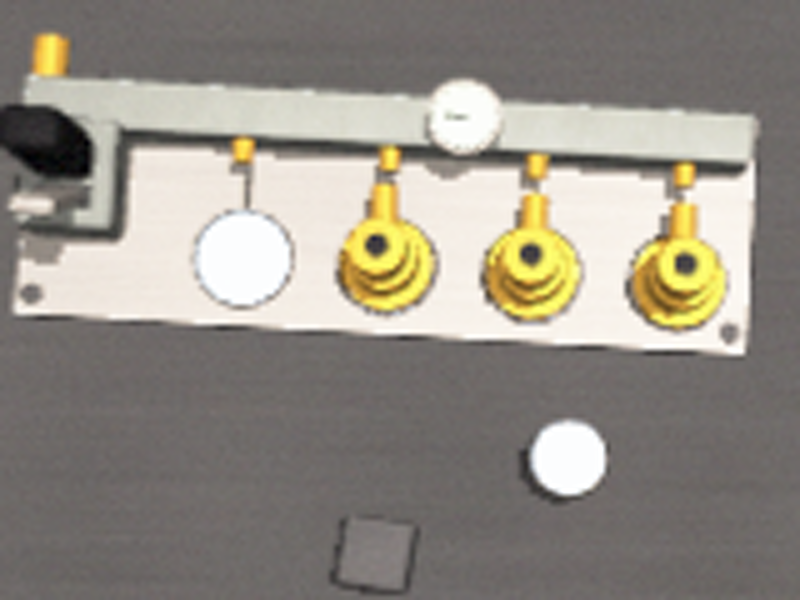

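View pics/w20.png

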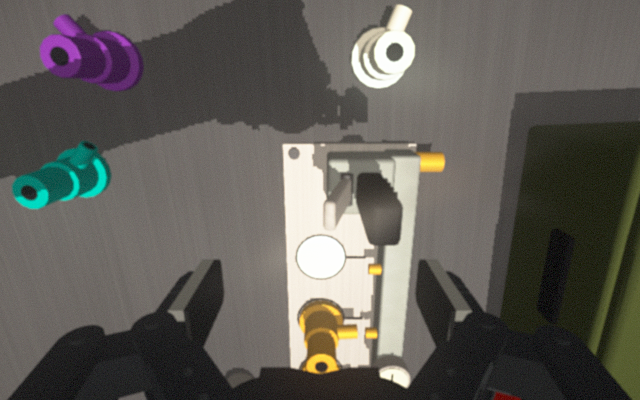

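```bash
python3 -c "
from h import *
f=load('w20');im=f['image'].copy()
a=np.radians(-2.3);X=np.array([np.cos(a),np.sin(a)]);Y=np.array([-X[1],X[0]]);o=np.array([.585,.0785])
def box(x0,x1,y0,y1,z,col):
    p=[proj(f,[*(o+X*x+Y*y),z]) for x,y in((x0,y0),(x1,y0),(x1,y1),(x0,y1))]
    cv2.polylines(im,[np.int32(np.array(p)*16)],True,col,1,cv2.LINE_AA,4)
box(.033,.057,.208,.242,.14,(0,0,255));box(.033,.057,.208,.242,.05,(0,255,0))
h=np.sin(.26)*.072;box(.024-h-.01,.024-h,.213,.237,.123,(255,0,0))
print(o+X*.038+Y*.225)
cv2.imwrite('pics/ov20.png',cv2.resize(im[130:290,260:460],None,fx=4,fy=3.75,interpolation=cv2.INTER_CUBIC))"
```

```text
[0.63199904 0.30179373]
```

View pics/ov20.png

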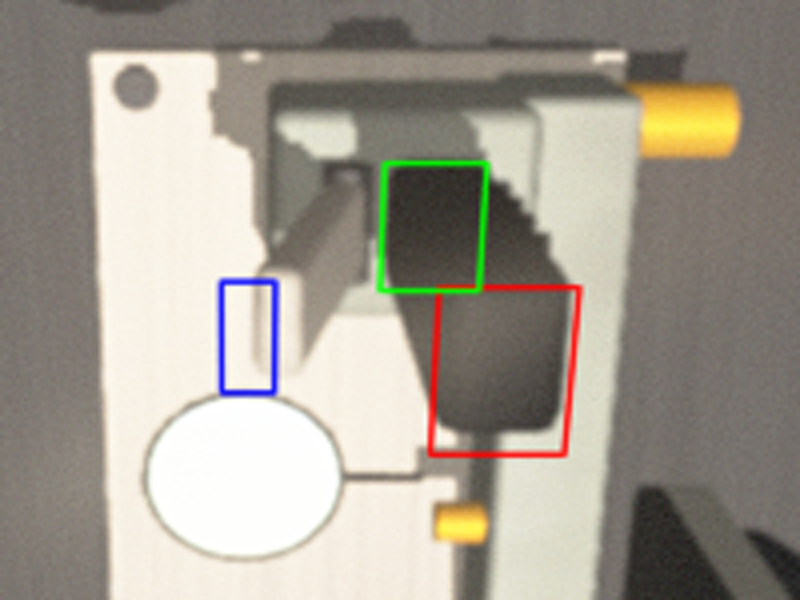

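```bash
python3 -c "
from h import *
mv(.6280,.3020,.38,-2.3);mv(.6280,.3020,.268,-2.3)"
```

```text
shift [1.47 0.7  3.53] twist -0.001 rows 1.0 yaw0 -2.3 t 37.05
shift [ 1.46 11.9   3.53] twist -0.001 rows 2.0 yaw0 -2.3 t 37.05
```

```bash
python3 -m jog '[[[1.47,0.7,3.53],0,-1],[[1.47,0.7,3.53],0,-1],[[1.47,3,3.53],0,-1],[[1.47,3,3.53],0,-1],[[1.47,3,3.53],0,-1]]'; python3 -c "
from h import *
st();snap('wrist','w21');snap('scene','s21');mv(.6280,.3020,.268,-2.3)
f=load('s21')
cv2.imwrite('pics/s21c.png',cv2.resize(f['image'][90:240,350:500],None,fx=4,fy=4,interpolation=cv2.INTER_CUBIC))"
```

```text
clock: 37.67
tcp_pos: [0.6276, 0.3038, 0.3576]
orientation: [-1.19, 1.237, -1.237]
contact_force: [-0.4, -0.6, 0.8]
grip_width: 0.0849
t 37.67 tcp [0.6276 0.3038 0.3576] yaw -2.19 tilt [ 0.  0. -1.] j [-0.88  0.6   0.51  1.57 -0.33  1.06 -0.32] F [-0.4 -0.6  0.8] w 0.0849
shift [0.2  8.99 0.02] twist 0.002 rows 2.0 yaw0 -2.2 t 37.77
```

View pics/w21.png

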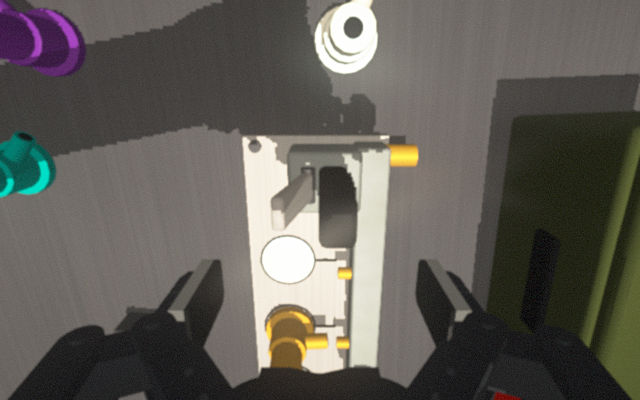

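View pics/s21c.png

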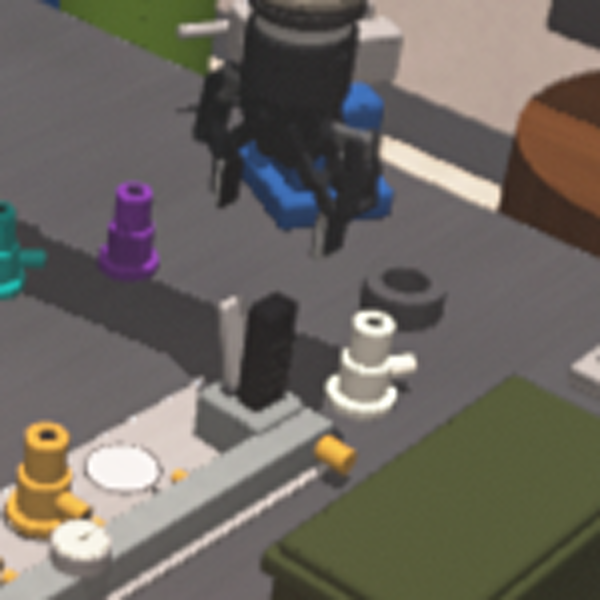

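```bash
python3 -m jog '[[[0.2,4,0],0,-1],[[0.2,7,0],0,-1],[[0.2,9,0],0,-1],[[0.2,9,0],0,-1],[[0.2,9,0.35],0,-1],[[0.2,9,0.35],0,-1],[[0.2,9,0.35],0,-1]]'; python3 -c "
from h import *
st();snap('wrist','w22')"
```

```text
clock: 38.65
tcp_pos: [0.6313, 0.3019, 0.2677]
orientation: [-1.189, 1.237, -1.237]
contact_force: [-0.1, -0.2, -0.5]
grip_width: 0.086
t 38.65 tcp [0.6313 0.3019 0.2677] yaw -2.18 tilt [ 0.001  0.001 -1.   ] j [-0.85  0.7   0.47  1.62 -0.38  0.91 -0.28] F [-0.1 -0.2 -0.5] w 0.086
```

View pics/w22.png

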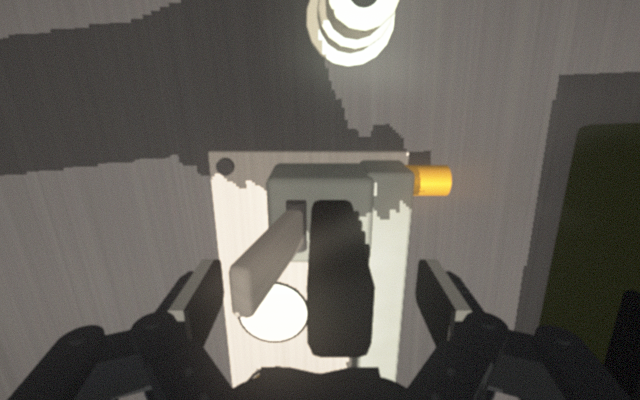

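```bash
python3 -m jog '[[[0,0,0],0,-0.4],[[0,0,0],0,-0.1],[[0,0,0],0,0.05],[[0,0,0],0,0.2],[[0,0,0],0,1],[[0,0,0],0,1]]' 35; python3 -c "
from h import *
st();snap('wrist','w23')"
```

```text
clock: 39.45
tcp_pos: [0.6319, 0.302, 0.2677]
orientation: [-1.188, 1.236, -1.238]
contact_force: [4.9, 2.4, 4.3]
grip_width: 0.0368
t 39.45 tcp [0.6319 0.302  0.2677] yaw -2.19 tilt [ 0.003  0.001 -1.   ] j [-0.84  0.7   0.47  1.62 -0.38  0.91 -0.28] F [4.9 2.4 4.3] w 0.0368
```

View pics/w23.png

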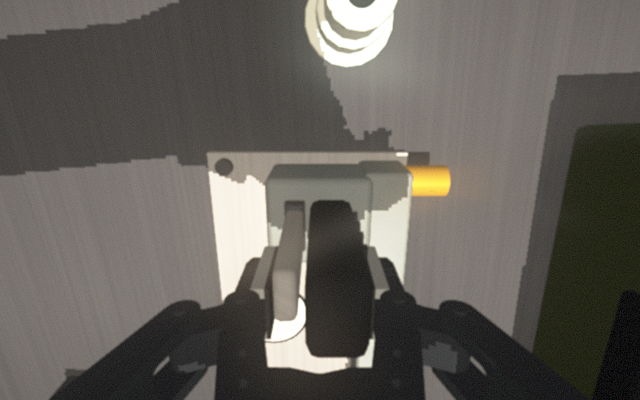

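```bash
python3 -m jog '[[[0,0,0],0,1],[[0,0,0],0,1],[[0,0,0],0,1],[[0,0,0],0,1],[[0,0,0],0,1],[[0,0,0],0,1]]' 40; python3 -m jog '[[[0,0,0],0,0],[[0,0,0],0,-0.5],[[0,0,0],0,-1],[[0,0,0],0,-1],[[0,0,0],0,-1],[[0,0,-0.35],0,-1],[[0,0,-0.35],0,-1],[[0,-3,-0.35],0,-1],[[0,-8,-0.35],0,-1],[[0,-14,-0.35],0,-1]]';  python3 -c "
from h import *
st();snap('top','t24');snap('scene','s24');mv(.585,.120,.37,-2.2)
f=load('s24')
cv2.imwrite('pics/s24c.png',cv2.resize(f['image'][130:280,290:490],None,fx=4,fy=4,interpolation=cv2.INTER_CUBIC))"; python3 chk.py t24
```

```text
clock: 40.25
tcp_pos: [0.6319, 0.3021, 0.2677]
orientation: [-1.188, 1.236, -1.238]
contact_force: [5.6, 1.6, 4.7]
grip_width: 0.037
clock: 41.5
tcp_pos: [0.6271, 0.302, 0.4074]
orientation: [-1.193, 1.238, -1.237]
contact_force: [0.9, 1.1, 0.4]
grip_width: 0.0855
t 41.5 tcp [0.6271 0.302  0.4074] yaw -2.18 tilt [-0.002 -0.001 -1.   ] j [-0.89  0.56  0.54  1.52 -0.3   1.15 -0.34] F [0.9 1.1 0.4] w 0.0855
shift [18.36  4.33 -3.8 ] twist -0.0 rows 4.0 yaw0 -2.2 t 41.6
yaw -2.4 c [0.5848 0.0782] [-128.6  -42.3   43.   127.8]
0 hole off x,y mm 0.7 0.43 sil [ 0.39 -0.51] 0.59 25.63
1 hole off x,y mm 1.34 0.75 sil [0.84 0.29] -0.17 30.36
2 hole off x,y mm 1.74 0.45 sil [1.16 0.61] 2.55 30.31
3 empty
```

View pics/s24c.png

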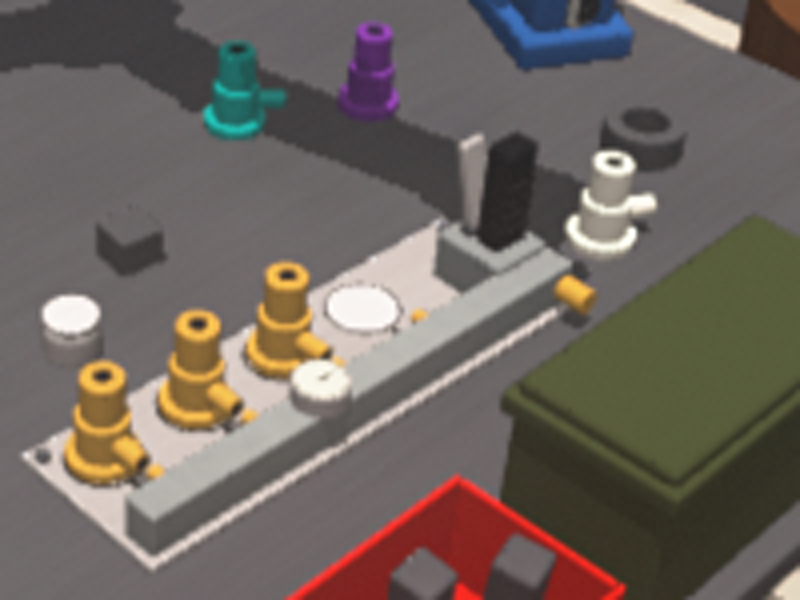

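```bash
python3 -m jog '[[[6,0,-1.2],0,-1],[[12,0,-2.5],0,-1],[[18.36,0,-3.8],0,-1],[[18.36,4,-3.8],0,-1],[[18.36,9,-3.8],0,-1],[[18.36,14,-3.8],0,-1],[[18.36,17.5,-3.8],0,-1],[[18.36,18,-3.8],0,-1],[[18.36,18,-3.8],0,-1],[[18.36,18,-3.8],0,-1]]'; python3 -m jog '[[[0,0,0],0,0],[[0,0,0],0,0.5],[[0,0,0],0,1],[[0,0,0],0,1],[[0,0,0],0,1],[[0,-4,0],0,1],[[0,-9,0],0,1],[[0,-12,0],0,1],[[0,-12,0],0,1]]' 60;  python3 -c "
from h import *
st();mv(.513,-.380,.35,-2.2)"
```

```text
clock: 42.85
tcp_pos: [0.5834, 0.12, 0.2285]
orientation: [-1.188, 1.236, -1.238]
contact_force: [1.1, 0.3, -0.5]
grip_width: 0.0856
clock: 43.98
tcp_pos: [0.5827, 0.1199, 0.3482]
orientation: [-1.189, 1.236, -1.237]
contact_force: [-0.6, 0.8, -3.3]
grip_width: 0.0305
t 43.98 tcp [0.5827 0.1199 0.3482] yaw -2.17 tilt [ 0.002  0.001 -1.   ] j [-0.73  0.45  0.56  1.84 -0.3   0.93 -0.08] F [-0.6  0.8 -3.3] w 0.0305
shift [50.22 -0.26 -5.08] twist 0.001 rows 9.0 yaw0 -2.2 t 43.98
```

```bash
python3 -m jog '[[[6,0,-0.6],0,1],[[12,0,-1.2],0,1],[[18,0,-1.8],0,1],[[24,0,-2.4],0,1],[[30,0,-3],0,1],[[36,0,-3.6],0,1],[[42,0,-4.2],0,1],[[48,0,-4.8],0,1],[[50.2,0,-5.08],0,1],[[50.2,0,-5.08],0,1]]';  python3 -c "
from h import *
st();snap('wrist','w25');mv(.513,-.380,.2275,-2.2)"
```

```text
clock: 45.22
tcp_pos: [0.5108, -0.3815, 0.3444]
orientation: [-1.191, 1.244, -1.238]
contact_force: [0.7, -0.8, -2.4]
grip_width: 0.0305
t 45.23 tcp [ 0.5108 -0.3815  0.3444] yaw -2.42 tilt [-0.004  0.001 -1.   ] j [ 0.11  0.54  0.61  1.74 -0.36  0.98  0.82] F [ 0.7 -0.8 -2.4] w 0.0305
shift [ 0.06 11.7   0.16] twist -0.001 rows 2.0 yaw0 -2.3 t 45.27
```

View pics/w25.png

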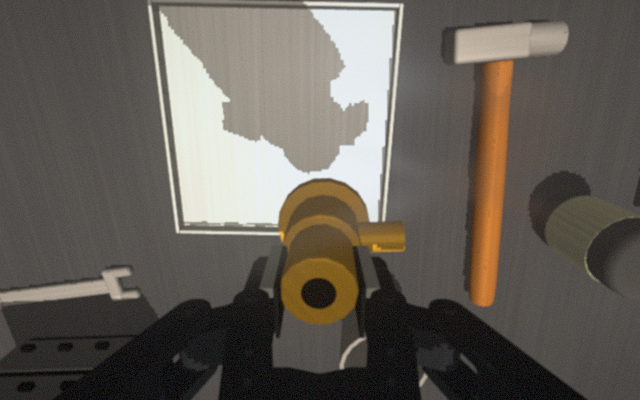

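```bash
python3 -c "
from h import *
f=load('w25')
for u,v in((150,3),(403,5),(384,236),(178,234)):print(world(f,u,v,.018).round(4))"
```

```text
[ 0.3837 -0.234   0.018 ]
[ 0.5809 -0.2439  0.018 ]
[ 0.5695 -0.4413  0.018 ]
[ 0.3712 -0.431   0.018 ]
```

```bash
python3 -m jog '[[[0,5,0.1],0,1],[[0,9,0.1],0,1],[[0,11.3,0.1],0,1],[[0,11.7,0.1],0,1],[[0,11.8,0.1],0,1],[[0,11.8,0.1],0,1]]';  python3 -c "
from h import *
st()"
```

```text
clock: 46.02
tcp_pos: [0.5143, -0.3797, 0.2298]
orientation: [-1.191, 1.235, -1.238]
contact_force: [0.0, -0.3, -2.6]
grip_width: 0.0303
t 46.02 tcp [ 0.5143 -0.3797  0.2298] yaw -2.15 tilt [ 0.002 -0.001 -1.   ] j [ 0.17  0.68  0.52  1.8  -0.46  0.78  0.89] F [ 0.  -0.3 -2.6] w 0.0303
```

```bash
python3 -m jog '[[[0,0.2,0],0,1],[[0,0.35,0],0,1],[[0,0.35,0],0,1],[[0,0.35,0],0,1]]';  python3 -c "
from h import *
st()"
```

```text
clock: 46.52
tcp_pos: [0.5137, -0.3798, 0.2253]
orientation: [-1.191, 1.237, -1.237]
contact_force: [-0.2, -0.3, -2.6]
grip_width: 0.0306
t 46.52 tcp [ 0.5137 -0.3798  0.2253] yaw -2.18 tilt [ 0. -0. -1.] j [ 0.17  0.69  0.52  1.8  -0.47  0.78  0.89] F [-0.2 -0.3 -2.6] w 0.0306
```

```bash
python3 -m jog '[[[0,0.12,0],0,1],[[0,0.12,0],0,1],[[0,0.12,0],0,0.4],[[0,0.12,0],0,0],[[0,0.1,0],0,-0.5],[[0,0.1,0],0,-1],[[0,0,0],0,-1],[[0,-4,0],0,-1],[[0,-9,0],0,-1],[[0,-14,0],0,-1]]';  python3 -c "
from h import *
st();snap('wrist','w26');snap('top','t26');mv(.583,.036,.37,-2.2)"; python3 chk.py t26
```

```text
clock: 47.78
tcp_pos: [0.5136, -0.3797, 0.3667]
orientation: [-1.191, 1.238, -1.237]
contact_force: [1.8, -0.9, 0.1]
grip_width: 0.0855
t 47.77 tcp [ 0.5136 -0.3797  0.3667] yaw -2.19 tilt [-0.  0. -1.] j [ 0.09  0.52  0.63  1.72 -0.35  1.02  0.81] F [ 1.8 -0.9  0.1] w 0.0855
shift [-4.199e+01 -3.000e-02  5.220e+00] twist -0.0 rows 7.0 yaw0 -2.2 t 47.88
yaw -2.4 c [0.5848 0.0782] [-128.6  -42.3   43.   127.8]
0 hole off x,y mm 0.72 0.3 sil [ 0.39 -0.51] 0.6 24.96
1 hole off x,y mm 1.42 0.69 sil [0.86 0.26] -0.12 26.07
2 empty
3 empty
```

View pics/w26.png

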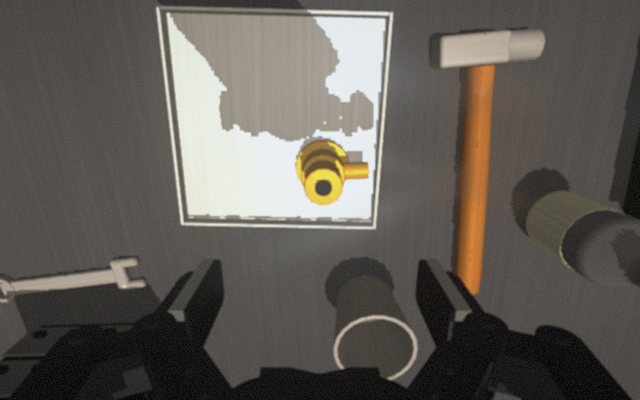

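A stands in the tray. Now B.

```bash
python3 -m jog '[[[-6,0,0.75],0,-1],[[-12,0,1.5],0,-1],[[-18,0,2.25],0,-1],[[-24,0,3],0,-1],[[-30,0,3.7],0,-1],[[-36,0,4.5],0,-1],[[-42,0,5.2],0,-1],[[-42,0,5.2],0,-1],[[-42,0,5.2],0,-1]]'; python3 -c "
from h import *
st();mv(.583,.036,.2275,-2.2)"
```

```text
clock: 49.0
tcp_pos: [0.5814, 0.0377, 0.3649]
orientation: [-1.192, 1.237, -1.237]
contact_force: [0.6, -0.4, -0.2]
grip_width: 0.0854
t 49.0 tcp [0.5814 0.0377 0.3649] yaw -2.16 tilt [-0.001 -0.001 -1.   ] j [-0.63  0.41  0.59  1.85 -0.28  0.96  0.05] F [ 0.6 -0.4 -0.2] w 0.0854
shift [ 0.15 13.74  0.17] twist 0.001 rows 3.0 yaw0 -2.2 t 49.0
```

```bash
python3 -m jog '[[[0.15,5,0.17],0,-1],[[0.15,10,0.17],0,-1],[[0.15,13,0.17],0,-1],[[0.15,13.7,0.17],0,-1],[[0.15,13.7,0.17],0,-1],[[0.15,13.7,0.17],0,-1],[[0.15,13.7,0.17],0,0.3],[[0.15,13.7,0.17],0,1],[[0.15,13.7,0.17],0,1],[[0.15,13.7,0.17],0,1]]' 60; python3 -m jog '[[[0,0,0],0,1],[[0,-4,0],0,1],[[0,-9,0],0,1],[[0,-12.2,0],0,1],[[0,-12.2,0],0,1]]';  python3 -c "
from h import *
st();mv(.513,-.292,.35,-2.2)"
```

```text
clock: 50.25
tcp_pos: [0.5835, 0.0365, 0.2288]
orientation: [-1.19, 1.237, -1.237]
contact_force: [-2.5, 0.4, 5.8]
grip_width: 0.0304
clock: 50.88
tcp_pos: [0.5838, 0.0363, 0.3519]
orientation: [-1.188, 1.235, -1.238]
contact_force: [-0.1, -0.1, -4.9]
grip_width: 0.0301
t 50.88 tcp [0.5838 0.0363 0.3519] yaw -2.17 tilt [ 0.004  0.001 -1.   ] j [-0.62  0.43  0.59  1.86 -0.3   0.93  0.07] F [-0.1 -0.1 -4.9] w 0.0301
shift [33.08  0.13 -5.83] twist 0.0 rows 6.0 yaw0 -2.2 t 50.88
```

```bash
python3 -m jog '[[[6,0,-1],0,1],[[12,0,-2.1],0,1],[[18,0,-3.2],0,1],[[24,0,-4.2],0,1],[[30,0,-5.3],0,1],[[33,0,-5.8],0,1],[[33,0,-5.8],0,1],[[33,0,-5.8],0,1],[[33,5,-5.8],0,1],[[33,9.5,-5.8],0,1]]';  python3 -m jog '[[[0,0,0],0,1],[[0,0,0],0,1]]'; python3 -c "
from h import *
st();mv(.513,-.292,.2258,-2.2)"
```

```text
clock: 52.12
tcp_pos: [0.5136, -0.2888, 0.2533]
orientation: [-1.192, 1.235, -1.234]
contact_force: [0.3, 0.1, -4.3]
grip_width: 0.0302
clock: 52.38
tcp_pos: [0.5136, -0.2908, 0.2564]
orientation: [-1.191, 1.235, -1.237]
contact_force: [0.2, -0.3, -3.4]
grip_width: 0.0298
t 52.38 tcp [ 0.5136 -0.2908  0.2564] yaw -2.11 tilt [ 0.001 -0.001 -1.   ] j [-0.    0.58  0.56  1.91 -0.43  0.77  0.76] F [ 0.2 -0.3 -3.4] w 0.0298
shift [ 0.12  3.06 -0.06] twist 0.002 rows 1.0 yaw0 -2.1 t 52.38
```

```bash
python3 -m jog '[[[0.1,1.5,0],0,1],[[0.1,2.6,0],0,1],[[0.1,2.95,0],0,1],[[0.1,2.95,0],0,1],[[0.1,2.95,0],0,1]]'; python3 -c "
from h import *
st()"
```

```text
clock: 53.0
tcp_pos: [0.5127, -0.2923, 0.2259]
orientation: [-1.191, 1.237, -1.237]
contact_force: [-1.9, -0.8, -1.1]
grip_width: 0.0301
t 53.0 tcp [ 0.5127 -0.2923  0.2259] yaw -2.19 tilt [ 0. -0. -1.] j [ 0.02  0.62  0.53  1.92 -0.46  0.72  0.78] F [-1.9 -0.8 -1.1] w 0.0301
```

Touching the floor; release and fetch C.

```bash
python3 -m jog '[[[0,0,0],0,0.4],[[0,0,0],0,0],[[0,0,0],0,-0.5],[[0,0,0],0,-1],[[0,0,0],0,-1],[[0,-4,0],0,-1],[[0,-9,0],0,-1],[[0,-14,0],0,-1],[[0,-14,0],0,-1]]';  python3 -c "
from h import *
st();snap('wrist','w27');snap('top','t27');mv(.580,-.048,.366,-2.2)"; python3 chk.py t27
```

```text
clock: 54.12
tcp_pos: [0.5136, -0.2933, 0.3698]
orientation: [-1.187, 1.231, -1.243]
contact_force: [0.7, -0.4, -0.7]
grip_width: 0.0857
t 54.12 tcp [ 0.5136 -0.2933  0.3698] yaw -2.2 tilt [ 0.007 -0.003 -1.   ] j [-0.08  0.43  0.66  1.83 -0.32  0.97  0.67] F [ 0.7 -0.4 -0.7] w 0.0857
shift [-2.463e+01  1.000e-02  5.800e+00] twist 0.001 rows 5.0 yaw0 -2.2 t 54.23
yaw -2.4 c [0.5848 0.0782] [-128.6  -42.3   43.   127.8]
0 hole off x,y mm 0.62 0.05 sil [ 0.39 -0.52] 0.65 20.18
1 empty
2 empty
3 empty
```

View pics/w27.png

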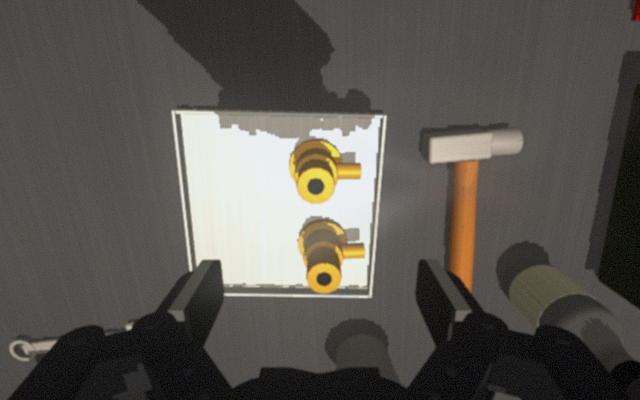

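```bash
python3 -m jog '[[[-6,0,1.4],0,-1],[[-12,0,2.8],0,-1],[[-18,0,4.2],0,-1],[[-24.6,0,5.8],0,-1],[[-24.6,0,5.8],0,-1],[[-24.6,0,5.8],0,-1],[[-24.6,0,5.8],0,-1]]'; python3 -c "
from h import *
st();mv(.580,-.048,.2275,-2.2)"
```

```text
clock: 55.1
tcp_pos: [0.5794, -0.0506, 0.3653]
orientation: [-1.191, 1.24, -1.24]
contact_force: [-0.5, -0.1, -0.6]
grip_width: 0.0854
t 55.1 tcp [ 0.5794 -0.0506  0.3653] yaw -2.36 tilt [-0.001 -0.001 -1.   ] j [-0.5   0.42  0.62  1.86 -0.29  0.96  0.21] F [-0.5 -0.1 -0.6] w 0.0854
shift [-0.28 13.78  0.07] twist -0.003 rows 3.0 yaw0 -2.4 t 55.1
```

```bash
python3 -m jog '[[[-0.2,5,0.07],0,-1],[[-0.2,10,0.07],0,-1],[[-0.2,13,0.07],0,-1],[[-0.2,13.7,0.07],0,-1],[[-0.2,13.7,0.07],0,-1],[[-0.2,13.7,0.07],0,-1],[[-0.2,13.7,0.07],0,0.3],[[-0.2,13.7,0.07],0,1],[[-0.2,13.7,0.07],0,1],[[-0.2,13.7,0.07],0,1]]' 60; python3 -m jog '[[[0,0,0],0,1],[[0,-4,0],0,1],[[0,-9,0],0,1],[[0,-12.2,0],0,1],[[0,-12.2,0],0,1]]';  python3 -c "
from h import *
st();mv(.428,-.335,.35,-2.2)"
```

```text
clock: 56.35
tcp_pos: [0.5808, -0.0466, 0.2292]
orientation: [-1.191, 1.237, -1.237]
contact_force: [-3.0, 0.7, 5.3]
grip_width: 0.0303
clock: 56.98
tcp_pos: [0.5814, -0.0467, 0.3526]
orientation: [-1.188, 1.234, -1.239]
contact_force: [-0.3, -0.1, -3.0]
grip_width: 0.0304
t 56.98 tcp [ 0.5814 -0.0467  0.3526] yaw -2.17 tilt [ 0.004  0.001 -1.   ] j [-0.5   0.44  0.62  1.87 -0.31  0.93  0.23] F [-0.3 -0.1 -3. ] w 0.0304
shift [ 29.39   0.18 -14.24] twist 0.001 rows 6.0 yaw0 -2.2 t 56.98
```

```bash
python3 -m jog '[[[5,0,-2.4],0,1],[[10,0,-4.8],0,1],[[15,0,-7.2],0,1],[[20,0,-9.7],0,1],[[25,0,-12.1],0,1],[[29.4,0,-14.2],0,1],[[29.4,0,-14.2],0,1],[[29.4,0,-14.2],0,1],[[29.4,5,-14.2],0,1],[[29.4,9.5,-14.2],0,1]]';  python3 -m jog '[[[0,0,0],0,1],[[0,0,0],0,1]]'; python3 -c "
from h import *
st();mv(.428,-.335,.2262,-2.2)"
```

```text
clock: 58.22
tcp_pos: [0.429, -0.3329, 0.2539]
orientation: [-1.192, 1.235, -1.234]
contact_force: [1.6, 0.5, -3.4]
grip_width: 0.0303
clock: 58.48
tcp_pos: [0.4287, -0.3347, 0.2567]
orientation: [-1.191, 1.235, -1.237]
contact_force: [-0.4, 0.3, -2.6]
grip_width: 0.0304
t 58.48 tcp [ 0.4287 -0.3347  0.2567] yaw -2.11 tilt [ 0.001 -0.001 -1.   ] j [ 0.09  0.52  0.59  2.02 -0.44  0.72  0.92] F [-0.4  0.3 -2.6] w 0.0304
shift [ 0.03  3.05 -0.07] twist 0.002 rows 1.0 yaw0 -2.1 t 58.48
```

```bash
python3 -m jog '[[[0,1.5,0],0,1],[[0,2.6,0],0,1],[[0,2.95,0],0,1],[[0,3,0],0,1],[[0,3,0],0,1]]'; python3 -c "
from h import *
st()"
```

```text
clock: 59.1
tcp_pos: [0.4274, -0.335, 0.2262]
orientation: [-1.19, 1.238, -1.236]
contact_force: [-3.0, 2.7, 5.8]
grip_width: 0.03
t 59.1 tcp [ 0.4274 -0.335   0.2262] yaw -2.2 tilt [-0.     0.001 -1.   ] j [ 0.13  0.57  0.55  2.04 -0.48  0.66  0.95] F [-3.   2.7  5.8] w 0.03
```

```bash
python3 -m jog '[[[0,0,0],0,0.4],[[0,0,0],0,0],[[0,0,0],0,-0.5],[[0,0,0],0,-1],[[0,0,0],0,-1],[[0,-4,0],0,-1],[[0,-9,0],0,-1],[[0,-14,0],0,-1],[[0,-18,0],0,-1]]';  python3 -m jog '[[[-5,0,0],0,-1],[[-10,0,0],0,-1],[[-15,0,0],0,-1],[[-20,0,0],0,-1],[[-25,0,0],0,-1],[[-30,0,0],0,-1],[[-30,0,0],0,-1],[[-30,0,0],0,-1]]'; python3 -c "
from h import *
st();snap('top','t28');snap('scene','s28')"
```

```text
clock: 60.22
tcp_pos: [0.4277, -0.3351, 0.4078]
orientation: [-1.19, 1.236, -1.238]
contact_force: [0.2, -0.6, -1.3]
grip_width: 0.0858
clock: 61.22
tcp_pos: [0.4391, -0.0357, 0.4058]
orientation: [-1.191, 1.237, -1.237]
contact_force: [-0.8, 0.1, -0.7]
grip_width: 0.0856
t 61.23 tcp [ 0.4391 -0.0357  0.4058] yaw -2.18 tilt [ 0. -0. -1.] j [-0.62  0.07  0.6   2.12 -0.05  0.96 -0.03] F [-0.8  0.1 -0.7] w 0.0856
```

View pics/t28.png

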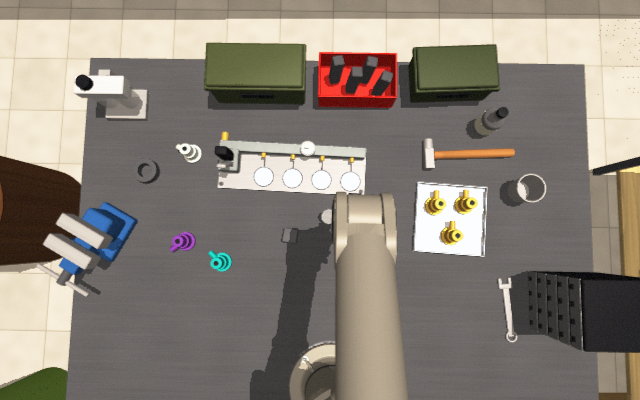

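View pics/s28.png

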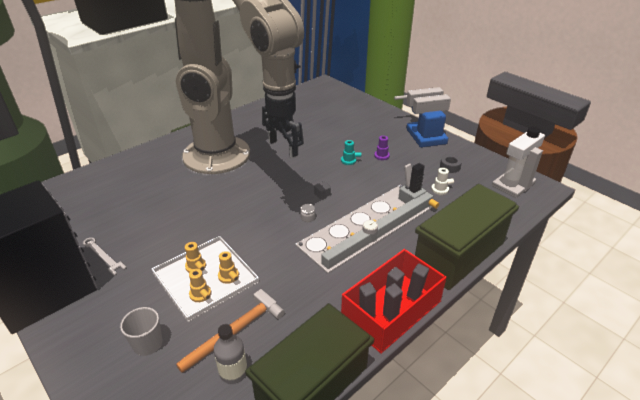

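All three oilers stand upright in the tray and the bystanders look unmoved; I hand the job in.

```bash
python3 -c "
from h import *
print(hand_in())"
```

```text
the job is handed in; nothing more can be done
None
```

The job is done and handed in at about 61 s. Three brass oilers were present (the fourth was absent). I stood them on stations 0, 1 and 2 and held the trigger squeezed for about 1 s. I then let it spring back and stood all three in the tray.

- **Knock:** one oiler was knocked off station 2 before the trigger. I put it back and checked it again.
- **Stations, just before and after the squeeze:** the overhead camera put each oiler about 0.5 to 1.8 mm off centre. Ports were within about 0.6° of the nozzle on stations 0 and 1 and about 2.5° on station 2, which I left uncorrected. The wrist and top cameras disagreed by 1 to 2 mm throughout, so treat these figures as good to about that.
- **Trigger:** the gripper stopped at a reading of 37 mm against the expected 38 mm. It reads about 1.5 mm low on the 32 mm necks, so I took the trigger as fully home. Afterwards the picture showed it leaning back at rest.
- **Final pictures:** the three oilers stand upright on the tray floor, clear of its walls. The look-alikes, tin, die block and hammer look to be in their original places, judged by eye rather than measured. The gripper is clear of everything.

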